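# Stand a ballasted tumbler blank foot down in its drying pen and hang the gate

## Task

The tumbler blank has lead ballast plugged into one end, and both ends look alike: lift it clear and feel in the grip which end is heavy, lay it back down on the bench and let go, then take it afresh and stand it heavy end down in the middle of the cork disc in the pen, so that it stays up by itself. After that hang the lift-off gate on the pen's two hinge pins, lowered fully home and shut behind the steel keeper lip. Do not drop or topple the blank or the gate, and leave the other things on the bench where they are.

Things in the scene. Friction and masses are not known exactly. Their poses are not given: they have to be found in the camera images.
- blank: eight-sided wooden tumbler blank, 140 mm long, 44 mm across flats, about 0.45 kg; starts lying roughly crosswise. Origin: its middle (22 mm up when lying). Its y axis runs along it; the heavy end may be the +y or the -y end: the balance point lies about 35 mm from the middle toward it. Ends are domes of about 50 mm radius: stood on the heavy end it rights itself, on the light end it topples
- pen: fixed wooden drying pen: plywood base 12 mm thick (180 along x, 167 along y), posts 72 mm high (hinge post at the left front 84) with rails at the back (+x) and sides, front (-x) open. Origin: on the bench under the base, 94 mm behind its front edge; x to the back, y left, z up. Hung, the gate's origin is at x -74, y -10.5, z 12 mm of this frame, its axes parallel to the pen's
- pad (a point): centre of the top of the round cork disc (72 mm across) let in flush in the base of the pen, 12 mm above the bench, 25 mm behind the pen's origin; the standing blank's middle is 70 mm above it
- lower_pin (a point): tip of the lower upright pintle pin (6 mm thick) on a hook in front of the pen's left front post, 36 mm above the bench; its eye rests 24 mm above the bench when hung
- upper_pin (a point): tip of the upper pintle pin, same axis, 78 mm above the bench; its hook is 59 mm up, its eye rests 68 mm up when hung: bring the gate in from the front about 22 mm above home, the lower eye under the upper hook, then lower it. A steel keeper lip 10 mm high on the base's front edge, at the right, keeps the gate's free end from swinging out (about 5 mm play either way)
- gate: loose lift-off gate, wooden, 16 mm thick (x), 140 mm long (y), 68 mm high (z), 0.14 kg, standing on its lower rail near the bench's left edge with its eyes toward the robot. Origin: middle of its underside; y points to the end with the two steel eyes. Grip the upper rail across the 16 mm
- lower_eye (a point): centre of the gate's lower steel eye (hole about 11.5 mm, 4 mm thick), 83 mm from the gate's origin along +y, 12 mm up
- upper_eye (a point): centre of the gate's upper steel eye, straight above the lower one, 56 mm up from the gate's underside
- sand_block: bystander: brown sanding block, 51x93x28 mm, near the bench's front edge; leave it alone

How it is judged:
On the way, in this order (a step that is already met when the one before it is completed fails the run):
1. the blank is lifted clear of the bench in the gripper (height (world z) of blank above 0.055 m and contact force between the fingers and blank above 1 N), for 0.3 s.
2. the blank lies on the bench again, let go (height (world z) of blank below 0.027 m and angle between blank's own y axis and vertical between 1.45 and 1.69 rad and contact force between the fingers and blank below 0.1 N), for 0.2 s.
3. the blank stands by itself, upright within 10 degrees, on the cork disc within 25 mm of its centre (horizontal distance between blank and pad below 0.025 m and angle between the y axis of blank and the z axis of pen, either way round below 0.17 rad and z of blank in the frame of pad between 0.06 and 0.075 m and contact force between the fingers and blank below 0.1 N), for 0.6 s.
At the end, for the whole second after the job is handed in: the blank stands free on the cork disc, within 28 mm of its centre and upright within 10 degrees (it may rock a little); both eyes sit round their pins, the gate is down on the base within 4 mm and shut within 6 degrees, at rest (horizontal distance between blank and pad below 0.028 m and angle between the y axis of blank and the z axis of pen, either way round below 0.17 rad and z of blank in the frame of pad between 0.06 and 0.075 m and linear speed of blank below 0.06 m/s and horizontal distance between lower_eye and lower_pin below 0.006 m and horizontal distance between upper_eye and upper_pin below 0.006 m and z of gate in the frame of pen below 0.016 m and angle between the y axis of gate and the y axis of pen, either way round below 0.1 rad and angle between the z axis of gate and the z axis of pen, either way round below 0.1 rad and linear speed of gate below 0.03 m/s); the robot touches nothing.
It fails at once if the blank is dropped or topples (contact force between the fingers and blank below 0.05 N and linear speed of blank above 0.35 m/s).
It fails at once if the gate is dropped (contact force between the fingers and gate below 0.05 N and linear speed of gate above 0.35 m/s).
It fails at once if the sanding block is moved by over 3 cm (distance of sand_block from where it was at the start of the episode above 0.03 m).
It also fails if it takes over 72 s, if anything falls off the work surface, if the arm or the gripper's body presses on something with over 40 N, if the wrist force passes 120 N, or if a joint passes its speed limit or range.

## Robot

A 6-joint arm with a two-finger parallel gripper is mounted at the origin on a cart in front of the work surface, level with it; the furniture and walls round the work are solid. World frame = base frame: x ahead of the robot, y to its left, z up, the work surface at z = 0. Lengths are in m, angles in rad, forces in N, time in s.
With the tool pointing down it reaches from about 0.25 to 0.8 m from the base axis. Payload 8.5 kg.
Tool frame: the origin (TCP) lies on the mounting face of the last link; the fingertips stand 173 mm ahead of it and the grasp point (between the pads) lies 155 mm ahead of it (env.grip_depth is the distance from the TCP to the grasp point, in m); z points along the fingers, x is the direction in which the jaws open and shut, and the axes are right-handed (so a half turn about z gives the same grasp; the last joint's range is limited). The gripper opens to 85 mm and grips with 20 to 120 N. Pads are 22 mm wide; open, the fingers measure 114 mm over their backs; the gripper's body (76 mm by 85 mm) begins 54 mm behind the grasp point. The pads swing forward as they close: fully open they stand 13 mm farther back than shut.
Start: joints at [1.316, 0.238, -0.013, 1.319, 0, 1.571], TCP at [0.132, 0.508, 0.405] pointing down, gripper open.
Joint ranges: [-2.66, 2.66], [-1.03, 1.9], [-1.14, 1.46], [-1.82, 2.27], [-1.45, 1.34], [-3.14, 3.14]. Speed limits (rad/s): [2.22, 2.22, 2.79, 3.14, 3.14, 3.14].

## Interface

Orientations are given as a 3x3 rotation matrix whose columns are the frame's x, y, z axes.
In Python, from plant import readout, vision, env gives the robot as it stands. The module is installed in compiled form; this text tells all that it offers.
- The arm moves only by the tool arm_command, never from a script. Its argument "moves" is a list of rows, each an object of numbers: "tx", "ty", "tz": the shift along the world's x, y, z in m; "ax", "ay", "az": the turn, a rotation vector about the world's x, y, z in degrees; "grip": the opening in per cent of the stroke, from 0 (shut) to 100 (fully open). In form: [{"tx": .., "ty": .., "tz": .., "ax": .., "ay": .., "az": .., "grip": ..}, ...]. A call has 1 to 12 rows; each row is the pose to reach, as a shift and turn from the pose commanded when the call began; what a row does not reach only later rows make up. A row lasts 1/12 s, in which the tool goes at most 41.7 mm and 7.16 degrees, less where a joint would pass 70% of its speed; a pose out of reach is approached as far as the arm can. A call with a gripper value outside its range is refused whole. The fingers move at their own pace and stop on an object; "grip_force" is the grip in N (left out, the last holds). Time passes only in rows, so rows that repeat a pose let the fingers close. It gives the time, the measured TCP pose, the force and the opening at its end, in the units of the state.
- readout.get_obs(): the state, without advancing time (a new reading comes with each control period).
- vision.camera(name): name is "scene" or "top"; returns (picture, depth): 480x640x3 uint8, red, green, blue; 480x640 float32, m along the optical axis (not along the pixel's ray), 0 where there is no reading.
- vision.camera_info(name): a dict with "fx", "fy", "cx", "cy" (pixels), "dist" ([k1, k2, p1, p2, k3] as OpenCV has them; the pictures are not rectified), "rvec" (rotation vector, rad) and "tvec" (3), from world to camera coordinates, as OpenCV has them. Camera axes: x right, y down, z forward; pixel columns grow to the right and rows downward; lengths in m; the calibration is good to about 2 mm. A picture is of the moment at which its call begins. camera_info takes no time and is no camera call.
- env.close_job(): hands the job in, once; it reports no verdict.
The state is a dict: "clock": time; "q": joint angles; "dq": joint speeds; "joint_efforts": joint torques, N m; "tcp_pos": TCP position; "tcp_rot": TCP orientation; "ft_force": force on the tool from outside, world axes, zero at the start; "moment": the same for the moment, N m; "finger_gap": opening from 0.0 (shut) to 1.0 (fully open).
Only numpy, scipy, OpenCV 4.12 (cv2) and the standard library are available. Lean on these libraries where they do the work, as an engineer would, in place of code of your own. Each camera call takes 0.05 s, during which the arm holds its last target.

## Working session

There is one attempt and no reset: what is moved stays moved. The work goes in short steps, Python scripts to look and compute and a tool call to move; the robot and the scene stay as the last step left them, time stands still between calls to the robot, and variables do not carry over. Pictures are saved under pics/ and viewed, and the job is handed in when it is done.

Besides the shell and the picture viewer there is one more tool, called as name([rows], argument=value, ...), one row to a line, values as JSON. arm_command: Moves the arm, as the interface text tells. Its arguments: {"type":"object","properties":{"moves":{"type":"array"},"grip_force":{"type":"number"}},"required":["moves"]}

```bash
mkdir -p pics; ls
python3 - <<'E'
from plant import readout, vision, env
import cv2,numpy as np
o=readout.get_obs(); print(o, env.grip_depth)
for n in ("scene","top"):
    im,d=vision.camera(n); cv2.imwrite(f"pics/{n}0.png",im[:,:,::-1]); np.save(f"{n}0.npy",d)
    print(n,vision.camera_info(n))
E
```

```text
pics
{'clock': 0.0, 'q': array([ 1.31598527e+00,  2.38757939e-01, -1.42779963e-02,  1.31916186e+00,
        1.92619963e-05,  1.57081021e+00]), 'dq': array([ 0.00130048,  0.00087296,  0.00126376, -0.00126272,  0.00262895,
       -0.00031536]), 'joint_efforts': array([ 8.49759581e-04, -5.38775897e+01,  3.46437478e+01,  1.84513803e-02,
       -6.88719865e-05,  4.35960089e-05]), 'tcp_pos': array([0.13228774, 0.50788525, 0.40408017]), 'tcp_rot': array([[ 2.52075758e-01,  9.67707432e-01, -3.71896643e-04],
       [ 9.67706489e-01, -2.52076031e-01, -1.35135675e-03],
       [-1.40146420e-03, -1.92425176e-05, -9.99999018e-01]]), 'ft_force': array([-0.24410637, -0.21316554, -0.04576292]), 'moment': array([-0.02541351,  0.01077203,  0.0129904 ]), 'finger_gap': 1.002994048011776} 0.1547
scene {'fx': 610.4221815594492, 'fy': 610.4221815594492, 'cx': 311.9740415797894, 'cy': 248.6951462794132, 'dist': array([-0.1292318,  0.       ,  0.       ,  0.       ,  0.       ]), 'rvec': array([ 0.60957718, -2.33387295,  1.49837732]), 'tvec': array([0.50630539, 0.07034762, 0.87492508])}
top {'fx': 527.7735729717953, 'fy': 527.7735729717953, 'cx': 318.85683371026613, 'cy': 243.36329494019725, 'dist': array([-0.1241121,  0.       ,  0.       ,  0.       ,  0.       ]), 'rvec': array([ 2.15228645, -2.18588636,  0.12303924]), 'tvec': array([0.23668726, 0.47696348, 0.92878122])}
```

View pics/scene0.png

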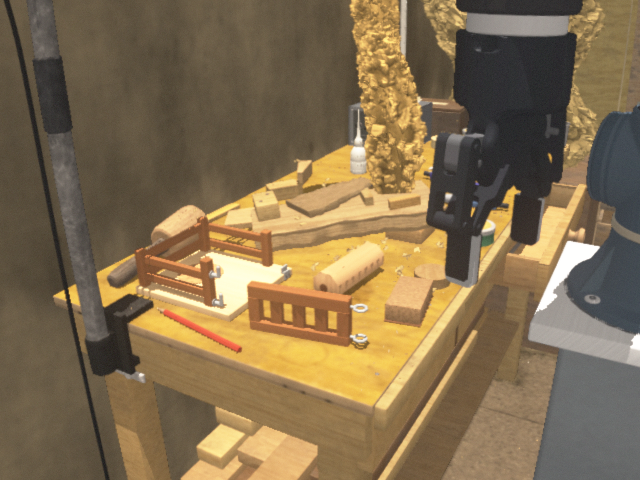

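View pics/top0.png

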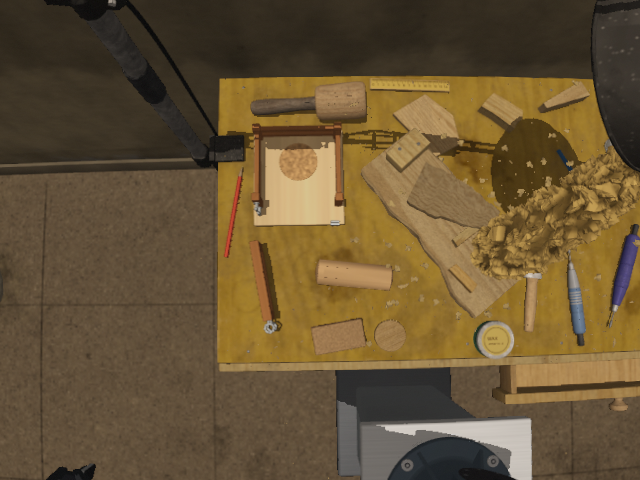

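The scene view shows the pen at about (215,265), the blank at (350,268), the gate at (300,312) and the block at (408,300). The top view shows the pen at (298,175), the blank at (354,274), the gate from (255,242) to (268,325) and the block at (338,336). I'll enlarge crops of these.

```bash
cat > h.py <<'E'
import cv2,numpy as np
from plant import vision
def cam(n):
    c=vision.camera_info(n); K=np.array([[c['fx'],0,c['cx']],[0,c['fy'],c['cy']],[0,0,1]]); R=cv2.Rodrigues(c['rvec'])[0]
    return K,np.array(c['dist']),R,np.array(c['tvec']).ravel(),c['rvec']
def atz(n,u,v,z):
    K,D,R,t,_=cam(n); p=cv2.undistortPoints(np.array([[[u,v]]],float),K,D)[0,0]
    d=R.T@np.array([p[0],p[1],1]); o=-R.T@t
    return o+d*(z-o[2])/d[2]
def proj(n,P):
    K,D,R,t,r=cam(n); return cv2.projectPoints(np.atleast_2d(P).astype(float),r,t,K,D)[0][:,0]
def cloud(n,d):
    K,D,R,t,_=cam(n); v,u=np.mgrid[:480,:640]
    p=cv2.undistortPoints(np.stack([u,v],-1).reshape(-1,1,2).astype(float),K,D)[:,0]
    z=d.reshape(-1,1).astype(float); P=np.hstack([p*z,z]); W=(P-t)@R; W[z[:,0]==0]=np.nan
    return W.reshape(480,640,3)
def crop(src,x0,y0,x1,y1,s,out):
    im=cv2.imread(src)[y0:y1,x0:x1]; im=cv2.resize(im,None,fx=s,fy=s,interpolation=cv2.INTER_CUBIC)
    for x in range((x0+9)//10*10,x1,10):
        X=int((x-x0+.5)*s); cv2.line(im,(X,0),(X,6 if x%50 else 14),(255,255,255),1)
        if x%20==0: cv2.putText(im,str(x),(X-10,24),0,.35,(255,255,255),1)
    for y in range((y0+9)//10*10,y1,10):
        Y=int((y-y0+.5)*s); cv2.line(im,(0,Y),(6,Y),(255,255,255),1); cv2.putText(im,str(y),(8,Y+4),0,.35,(255,255,255),1)
    cv2.imwrite(out,im)
E
python3 - <<'E'
from h import *
crop("pics/top0.png",215,115,405,255,4,"pics/t0a.png")
crop("pics/top0.png",230,230,410,365,4,"pics/t0b.png")
crop("pics/scene0.png",130,200,300,320,4.5,"pics/s0a.png")
crop("pics/scene0.png",235,235,435,355,4,"pics/s0b.png")
W=cloud("top",np.load("top0.npy"))
print(W[300,290],W[274,354],W[275,262],W[160,298],W[336,338],W[210,258])
E
```

```text
[ 0.37947555  0.28377747 -0.00092981] [0.42326303 0.16837805 0.04457415] [0.42280262 0.3279704  0.06837465] [0.63938232 0.26570643 0.0116588 ] [0.31456949 0.19805397 0.03135557] [0.54429499 0.33975779 0.0198491 ]
```

View pics/t0a.png

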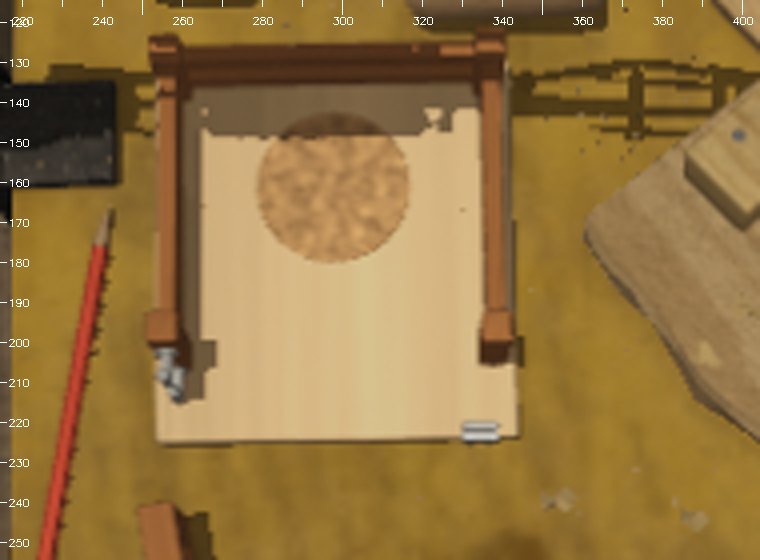

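View pics/t0b.png

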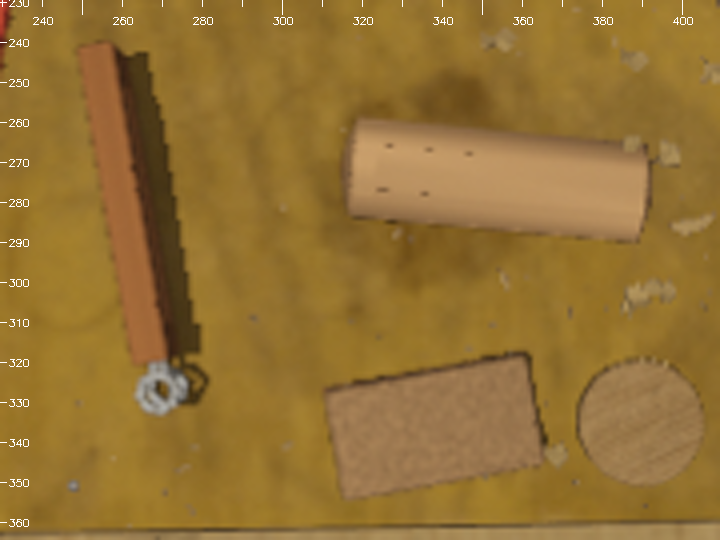

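View pics/s0a.png

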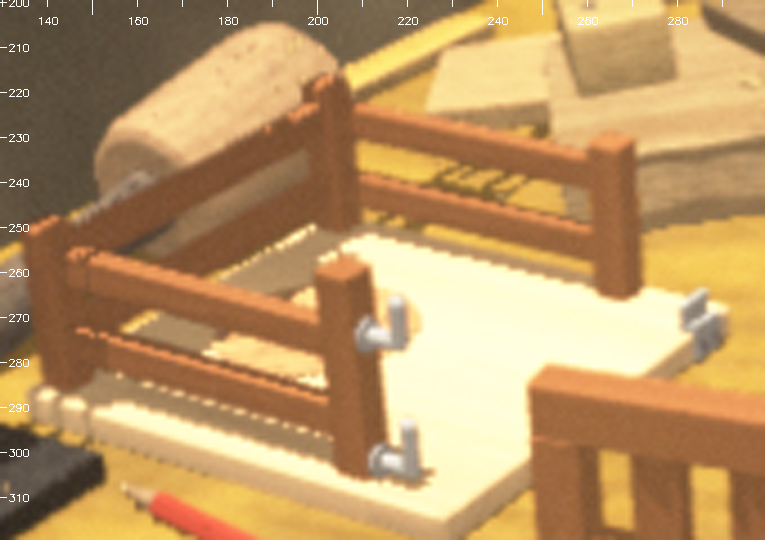

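View pics/s0b.png

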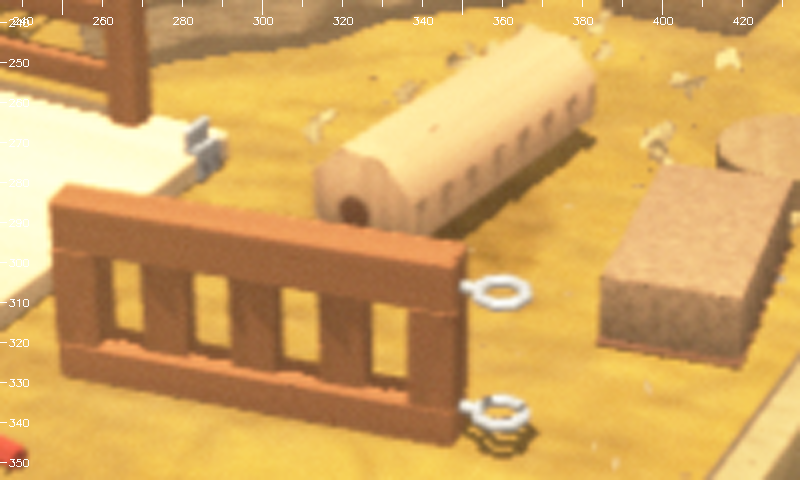

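```bash
cat > fit.py <<'E'
from h import *
from scipy.optimize import least_squares
def fit(obs,x0,z=0.):
    def w(p,P):
        c,s=np.cos(p[2]),np.sin(p[2]); return np.array([p[0]+c*P[0]-s*P[1],p[1]+s*P[0]+c*P[1],z+P[2]])
    def res(p): return np.concatenate([proj(n,w(p,P))[0]-uv for n,P,uv in obs])
    r=least_squares(res,x0,loss='soft_l1',x_scale=[.01,.01,.05]); return r.x,r.fun.reshape(-1,2),w
pen=[("top",(-.094,.0835,.012),(253.5,224.5)),("top",(-.094,-.0835,.012),(343.5,223.5)),("top",(.025,0,.012),(297.7,161.2)),
("scene",(-.074,.0725,.036),(220.2,294)),("scene",(-.074,.0725,.078),(217.6,266)),("scene",(-.094,.0835,.012),(226.5,315)),("scene",(-.094,-.0835,.012),(291,268.5))]
gate=[("top",(.008,-.07,.068),(249,240.7)),("top",(-.008,-.07,.068),(257.3,239.8)),("top",(.008,.07,.068),(262.5,320.5)),("top",(-.008,.07,.068),(271,319)),("top",(0,.083,.056),(269.5,326.5)),
("scene",(0,.083,.056),(359.5,307.5)),("scene",(0,.083,.012),(359.5,338)),("scene",(.008,-.07,.068),(247.5,285)),("scene",(.008,.07,.068),(346,297.5)),("scene",(.008,.07,0.),(346.5,345)),("scene",(.008,-.07,0),(250.5,328))]
if __name__=="__main__":
    for o,x0 in ((pen,[.6,.26,0]),(gate,[.42,.33,1.57])):
        p,r,w=fit(o,x0); print(p,np.degrees(p[2])); print(np.round(r,1).tolist())
    p,_,w=fit(pen,[.6,.26,0]); print("pad",w(p,(.025,0,.012)),"pin",w(p,(-.074,.0725,.078)))
    W=cloud("top",np.load("top0.npy"))
    m=np.zeros((480,640),bool); m[255:295,310:398]=1
    s=m&(W[...,2]>.038)&(W[...,2]<.06); q=W[s]; c=q.mean(0); e=np.linalg.svd((q-c)[:,:2],full_matrices=False)[2][0]
    t=(q-c)[:,:2]@e; print("blank",c,np.degrees(np.arctan2(e[1],e[0])),t.min(),t.max(),(t.min()+t.max())/2*e+c[:2])
    s=m&(W[...,2]>.012)&(W[...,2]<.06); q=W[s]; t=(q[:,:2]-c[:2])@e; n=(q[:,:2]-c[:2])@np.array([-e[1],e[0]]); print(np.percentile(t,[1,99]),np.percentile(n,[1,99]))
    print("blank ends px",[atz("top",*uv,zz) for uv,zz in (((315.5,272),.03),((391.5,277.5),.03))], [atz("top",*uv,.03) for uv in ((355,261.5),(353,287.5))])
E
python3 fit.py
```

```text
[0.61096617 0.26699557 0.00399883] 0.22911586547280738
[[-0.6, 1.1], [0.1, 0.4], [-0.4, 0.5], [-1.0, -1.6], [-1.1, -0.8], [0.9, -0.6], [0.1, -1.4]]
[0.41421113 0.33078894 1.73568267] 99.44729148522195
[[0.0, 0.3], [0.8, -0.5], [0.3, 0.8], [1.0, 0.6], [-0.1, 1.1], [-0.5, -0.3], [-0.9, -0.8], [-2.6, -1.3], [1.1, 2.7], [0.5, 1.6], [-2.0, 0.2]]
pad [0.63596597 0.26709554 0.012     ] pin [0.53667685 0.33919908 0.078     ]
blank [0.42271345 0.16779142 0.04341768] -96.32097417482352 -0.06813816000881945 0.07512265775348555 [0.42232896 0.1643204 ]
[-0.06739405  0.07181167] [-0.02171869  0.02211178]
blank ends px [array([0.42863925, 0.23611858, 0.03      ]), array([0.41654898, 0.10014322, 0.03      ])] [array([0.44634586, 0.1650271 , 0.03      ]), array([0.39989394, 0.1696296 , 0.03      ])]
```

arm_command([
  {"tx": 0.29, "ty": -0.342, "tz": -0.104, "az": -80.9, "grip": 100},
  {"tx": 0.29, "ty": -0.342, "tz": -0.104, "az": -80.9},
  {"tx": 0.29, "ty": -0.342, "tz": -0.104, "az": -80.9},
  {"tx": 0.29, "ty": -0.342, "tz": -0.104, "az": -80.9},
  {"tx": 0.29, "ty": -0.342, "tz": -0.104, "az": -80.9},
  {"tx": 0.29, "ty": -0.342, "tz": -0.104, "az": -80.9},
  {"tx": 0.29, "ty": -0.342, "tz": -0.104, "az": -80.9},
  {"tx": 0.29, "ty": -0.342, "tz": -0.104, "az": -80.9},
  {"tx": 0.29, "ty": -0.342, "tz": -0.104, "az": -80.9},
  {"tx": 0.29, "ty": -0.342, "tz": -0.104, "az": -80.9},
  {"tx": 0.29, "ty": -0.342, "tz": -0.104, "az": -80.9},
  {"tx": 0.29, "ty": -0.342, "tz": -0.104, "az": -80.9},
], grip_force=70)

```text
schema error: expected keys tx, ty, tz, ax, ay, az, grip
```

arm_command([
  {"tx": 0.29, "ty": -0.342, "tz": -0.104, "ax": 0, "ay": 0, "az": -80.9, "grip": 100},
  {"tx": 0.29, "ty": -0.342, "tz": -0.104, "ax": 0, "ay": 0, "az": -80.9, "grip": 100},
  {"tx": 0.29, "ty": -0.342, "tz": -0.104, "ax": 0, "ay": 0, "az": -80.9, "grip": 100},
  {"tx": 0.29, "ty": -0.342, "tz": -0.104, "ax": 0, "ay": 0, "az": -80.9, "grip": 100},
  {"tx": 0.29, "ty": -0.342, "tz": -0.104, "ax": 0, "ay": 0, "az": -80.9, "grip": 100},
  {"tx": 0.29, "ty": -0.342, "tz": -0.104, "ax": 0, "ay": 0, "az": -80.9, "grip": 100},
  {"tx": 0.29, "ty": -0.342, "tz": -0.104, "ax": 0, "ay": 0, "az": -80.9, "grip": 100},
  {"tx": 0.29, "ty": -0.342, "tz": -0.104, "ax": 0, "ay": 0, "az": -80.9, "grip": 100},
  {"tx": 0.29, "ty": -0.342, "tz": -0.104, "ax": 0, "ay": 0, "az": -80.9, "grip": 100},
  {"tx": 0.29, "ty": -0.342, "tz": -0.104, "ax": 0, "ay": 0, "az": -80.9, "grip": 100},
  {"tx": 0.29, "ty": -0.342, "tz": -0.104, "ax": 0, "ay": 0, "az": -80.9, "grip": 100},
  {"tx": 0.29, "ty": -0.342, "tz": -0.104, "ax": 0, "ay": 0, "az": -80.9, "grip": 100},
], grip_force=70)

```text
clock: 1.1
tcp_pos: [0.4252, 0.1616, 0.2991]
tcp_rot: [[0.994, -0.108, -0.0], [-0.108, -0.994, -0.002], [-0.0, 0.002, -1.0]]
ft_force: [-0.3, 0.6, 0.2]
finger_gap: 0.995
```

arm_command([
  {"tx": 0, "ty": 0, "tz": -0.03, "ax": 0, "ay": 0, "az": 0, "grip": 100},
  {"tx": 0, "ty": 0, "tz": -0.06, "ax": 0, "ay": 0, "az": 0, "grip": 100},
  {"tx": 0, "ty": 0, "tz": -0.06, "ax": 0, "ay": 0, "az": 0, "grip": 100},
  {"tx": 0, "ty": 0, "tz": -0.06, "ax": 0, "ay": 0, "az": 0, "grip": 100},
  {"tx": 0, "ty": 0, "tz": -0.06, "ax": 0, "ay": 0, "az": 0, "grip": 100},
])

```text
clock: 1.52
tcp_pos: [0.4226, 0.1663, 0.2417]
tcp_rot: [[0.995, -0.095, 0.0], [-0.095, -0.995, 0.0], [0.0, -0.0, -1.0]]
ft_force: [0.7, 0.5, 0.3]
finger_gap: 1.002
```

Run:
```python
from h import *
from plant import readout
o=readout.get_obs(); print({k:np.round(o[k],4).tolist() for k in ('clock','q','tcp_pos','tcp_rot','ft_force','moment')})
for n in ("scene","top"):
    im,d=vision.camera(n); cv2.imwrite(f"pics/{n}1.png",im[:,:,::-1])
crop("pics/scene1.png",235,150,435,300,4,"pics/s1.png")
```

```text
{'clock': 1.5167, 'q': [0.3749, 0.2395, -0.4642, 0.8669, 0.0, 2.0413], 'tcp_pos': [0.4226, 0.1663, 0.2417], 'tcp_rot': [[0.9954, -0.0955, 0.0002], [-0.0955, -0.9954, 0.0001], [0.0002, -0.0001, -1.0]], 'ft_force': [0.6719, 0.5077, 0.3392], 'moment': [-0.0102, -0.0135, -0.028]}
```

View pics/s1.png

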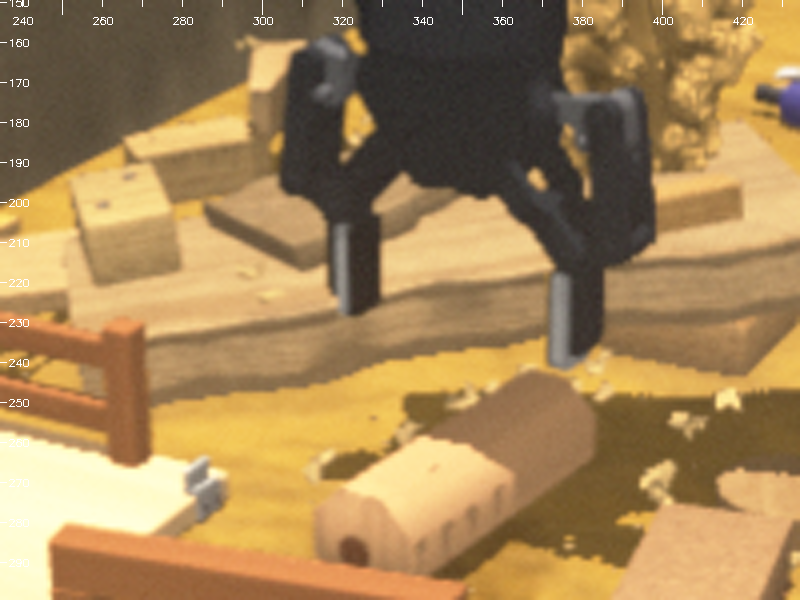

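View pics/top1.png

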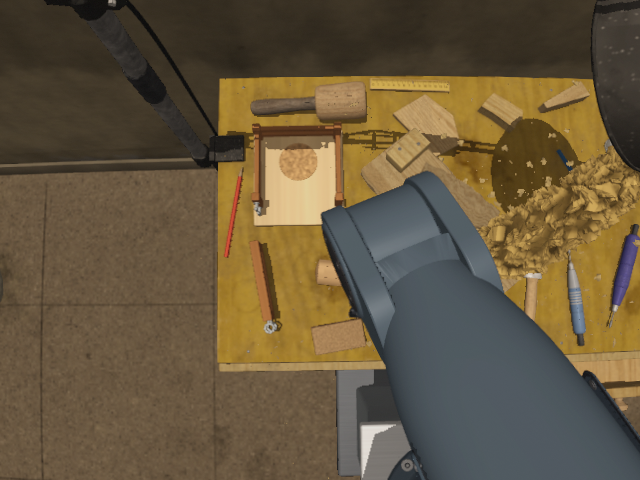

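The fingers straddle the blank squarely, one pad at (345,215) and the other at (372,232), with the blank below at (350,265). Descending to grip it.

arm_command([
  {"tx": 0, "ty": 0, "tz": -0.03, "ax": 0, "ay": 0, "az": 0, "grip": 100},
  {"tx": 0, "ty": 0, "tz": -0.05, "ax": 0, "ay": 0, "az": 0, "grip": 100},
  {"tx": 0, "ty": 0, "tz": -0.06, "ax": 0, "ay": 0, "az": 0, "grip": 100},
  {"tx": 0, "ty": 0, "tz": -0.06, "ax": 0, "ay": 0, "az": 0, "grip": 60},
  {"tx": 0, "ty": 0, "tz": -0.06, "ax": 0, "ay": 0, "az": 0, "grip": 30},
  {"tx": 0, "ty": 0, "tz": -0.06, "ax": 0, "ay": 0, "az": 0, "grip": 30},
  {"tx": 0, "ty": 0, "tz": -0.06, "ax": 0, "ay": 0, "az": 0, "grip": 30},
  {"tx": 0, "ty": 0, "tz": -0.06, "ax": 0, "ay": 0, "az": 0, "grip": 30},
], grip_force=70)

```text
clock: 2.28
tcp_pos: [0.4229, 0.1664, 0.1823]
tcp_rot: [[0.995, -0.096, 0.002], [-0.096, -0.995, 0.001], [0.002, -0.001, -1.0]]
ft_force: [-0.4, -0.3, 8.0]
finger_gap: 0.497
```

```bash
cat > st.py <<'E'
from h import *
from plant import readout
o=readout.get_obs(); print({k:np.round(o[k],4).tolist() for k in ('clock','q','tcp_pos','tcp_rot','ft_force','moment','finger_gap')})
E
python3 st.py
```

```text
{'clock': 2.2833, 'q': [0.3747, 0.3148, -0.5485, 0.705, 0.0002, 2.0412], 'tcp_pos': [0.4229, 0.1664, 0.1823], 'tcp_rot': [[0.9954, -0.0956, 0.0023], [-0.0956, -0.9954, 0.0011], [0.0021, -0.0013, -1.0]], 'ft_force': [-0.4058, -0.2654, 7.9998], 'moment': [-0.0766, 0.4141, -0.0003], 'finger_gap': 0.4966}
```

arm_command([
  {"tx": 0, "ty": 0, "tz": 0.005, "ax": 0, "ay": 0, "az": 0, "grip": 30},
  {"tx": 0, "ty": 0, "tz": 0.015, "ax": 0, "ay": 0, "az": 0, "grip": 30},
  {"tx": 0, "ty": 0, "tz": 0.03, "ax": 0, "ay": 0, "az": 0, "grip": 30},
  {"tx": 0, "ty": 0, "tz": 0.045, "ax": 0, "ay": 0, "az": 0, "grip": 30},
  {"tx": 0, "ty": 0, "tz": 0.06, "ax": 0, "ay": 0, "az": 0, "grip": 30},
  {"tx": 0, "ty": 0, "tz": 0.07, "ax": 0, "ay": 0, "az": 0, "grip": 30},
  {"tx": 0, "ty": 0, "tz": 0.07, "ax": 0, "ay": 0, "az": 0, "grip": 30},
  {"tx": 0, "ty": 0, "tz": 0.07, "ax": 0, "ay": 0, "az": 0, "grip": 30},
  {"tx": 0, "ty": 0, "tz": 0.07, "ax": 0, "ay": 0, "az": 0, "grip": 30},
  {"tx": 0, "ty": 0, "tz": 0.07, "ax": 0, "ay": 0, "az": 0, "grip": 30},
  {"tx": 0, "ty": 0, "tz": 0.07, "ax": 0, "ay": 0, "az": 0, "grip": 30},
  {"tx": 0, "ty": 0, "tz": 0.07, "ax": 0, "ay": 0, "az": 0, "grip": 30},
])

```text
clock: 3.28
tcp_pos: [0.4221, 0.1659, 0.2501]
tcp_rot: [[0.995, -0.096, -0.001], [-0.096, -0.995, -0.0], [-0.001, 0.001, -1.0]]
ft_force: [0.0, 1.2, -3.7]
finger_gap: 0.498
```

```bash
python3 st.py
python3 - <<'E'
from h import *
im,d=vision.camera("scene"); cv2.imwrite("pics/s2f.png",im[:,:,::-1]); crop("pics/s2f.png",235,150,435,300,4,"pics/s2.png")
E
```

```text
{'clock': 3.2833, 'q': [0.3746, 0.2299, -0.4515, 0.8907, 0.0, 2.0413], 'tcp_pos': [0.4221, 0.1659, 0.2501], 'tcp_rot': [[0.9954, -0.0958, -0.0012], [-0.0958, -0.9954, -0.0004], [-0.0012, 0.0006, -1.0]], 'ft_force': [0.0254, 1.1841, -3.6623], 'moment': [-0.1843, -0.0046, -0.0219], 'finger_gap': 0.4981}
```

View pics/s2.png

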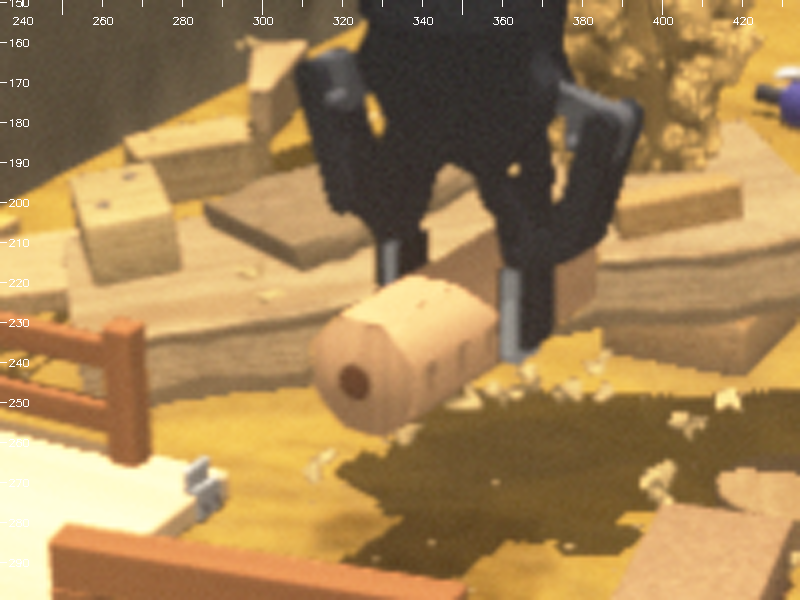

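The moment about x is −0.18 N m with about −3.7 N along z. That means the weight acts about 40 mm toward +y, so the left end is heavy. In the picture the blank hangs level, with its near end at (328,235). I'll average a few more readings on the way down.

arm_command([
  {"tx": 0, "ty": 0, "tz": 0, "ax": 0, "ay": 0, "az": 0, "grip": 30},
  {"tx": 0, "ty": 0, "tz": 0, "ax": 0, "ay": 0, "az": 0, "grip": 30},
])

```text
clock: 3.5
tcp_pos: [0.4223, 0.166, 0.2505]
tcp_rot: [[0.995, -0.096, -0.0], [-0.096, -0.995, -0.0], [-0.0, 0.0, -1.0]]
ft_force: [0.3, 0.3, -4.1]
finger_gap: 0.5
```

```bash
python3 st.py
```

```text
{'clock': 3.5, 'q': [0.3746, 0.2294, -0.451, 0.8909, 0.0, 2.0414], 'tcp_pos': [0.4223, 0.166, 0.2505], 'tcp_rot': [[0.9954, -0.0958, -0.0004], [-0.0958, -0.9954, -0.0001], [-0.0004, 0.0002, -1.0]], 'ft_force': [0.2691, 0.3367, -4.1326], 'moment': [-0.1806, 0.0268, -0.048], 'finger_gap': 0.4999}
```

arm_command([
  {"tx": 0, "ty": 0, "tz": -0.01, "ax": 0, "ay": 0, "az": 0, "grip": 30},
  {"tx": 0, "ty": 0, "tz": -0.025, "ax": 0, "ay": 0, "az": 0, "grip": 30},
  {"tx": 0, "ty": 0, "tz": -0.04, "ax": 0, "ay": 0, "az": 0, "grip": 30},
  {"tx": 0, "ty": 0, "tz": -0.055, "ax": 0, "ay": 0, "az": 0, "grip": 30},
  {"tx": 0, "ty": 0, "tz": -0.063, "ax": 0, "ay": 0, "az": 0, "grip": 30},
  {"tx": 0, "ty": 0, "tz": -0.067, "ax": 0, "ay": 0, "az": 0, "grip": 30},
  {"tx": 0, "ty": 0, "tz": -0.067, "ax": 0, "ay": 0, "az": 0, "grip": 30},
  {"tx": 0, "ty": 0, "tz": -0.067, "ax": 0, "ay": 0, "az": 0, "grip": 30},
])

```text
clock: 4.17
tcp_pos: [0.4225, 0.1661, 0.184]
tcp_rot: [[0.995, -0.096, 0.0], [-0.096, -0.995, 0.0], [0.0, -0.0, -1.0]]
ft_force: [0.5, -0.2, -4.1]
finger_gap: 0.495
```

```bash
python3 st.py
```

```text
{'clock': 4.1667, 'q': [0.3746, 0.3127, -0.5457, 0.7122, 0.0001, 2.0413], 'tcp_pos': [0.4225, 0.1661, 0.184], 'tcp_rot': [[0.9954, -0.0958, 0.0002], [-0.0958, -0.9954, 0.0002], [0.0002, -0.0002, -1.0]], 'ft_force': [0.5495, -0.2099, -4.0832], 'moment': [-0.1312, -0.0243, 0.0117], 'finger_gap': 0.4955}
```

arm_command([
  {"tx": 0, "ty": 0, "tz": -0.001, "ax": 0, "ay": 0, "az": 0, "grip": 30},
  {"tx": 0, "ty": 0, "tz": -0.002, "ax": 0, "ay": 0, "az": 0, "grip": 30},
  {"tx": 0, "ty": 0, "tz": -0.0025, "ax": 0, "ay": 0, "az": 0, "grip": 30},
  {"tx": 0, "ty": 0, "tz": -0.0025, "ax": 0, "ay": 0, "az": 0, "grip": 30},
])

```text
clock: 4.5
tcp_pos: [0.4226, 0.1662, 0.1823]
tcp_rot: [[0.995, -0.096, 0.002], [-0.096, -0.995, 0.001], [0.002, -0.001, -1.0]]
ft_force: [-2.5, -0.7, 7.9]
finger_gap: 0.497
```

```bash
python3 st.py
```

```text
{'clock': 4.5, 'q': [0.3746, 0.3147, -0.5487, 0.7057, 0.0001, 2.0413], 'tcp_pos': [0.4226, 0.1662, 0.1823], 'tcp_rot': [[0.9954, -0.0958, 0.0016], [-0.0958, -0.9954, 0.0007], [0.0015, -0.0008, -1.0]], 'ft_force': [-2.4934, -0.7461, 7.9465], 'moment': [-0.2875, 0.4687, -0.0265], 'finger_gap': 0.4971}
```

On the bench (8 N upward). Now I'll open and retreat.

arm_command([
  {"tx": 0, "ty": 0, "tz": 0.0005, "ax": 0, "ay": 0, "az": 0, "grip": 60},
  {"tx": 0, "ty": 0, "tz": 0.0005, "ax": 0, "ay": 0, "az": 0, "grip": 75},
  {"tx": 0, "ty": 0, "tz": 0.0005, "ax": 0, "ay": 0, "az": 0, "grip": 85},
  {"tx": 0, "ty": 0, "tz": 0.0005, "ax": 0, "ay": 0, "az": 0, "grip": 100},
  {"tx": 0, "ty": 0, "tz": 0.0005, "ax": 0, "ay": 0, "az": 0, "grip": 100},
  {"tx": 0, "ty": 0, "tz": 0.0005, "ax": 0, "ay": 0, "az": 0, "grip": 100},
  {"tx": 0, "ty": 0, "tz": 0.02, "ax": 0, "ay": 0, "az": 0, "grip": 100},
  {"tx": 0, "ty": 0, "tz": 0.05, "ax": 0, "ay": 0, "az": 0, "grip": 100},
  {"tx": 0, "ty": 0, "tz": 0.08, "ax": 0, "ay": 0, "az": 0, "grip": 100},
  {"tx": 0, "ty": 0, "tz": 0.08, "ax": 0, "ay": 0, "az": 0, "grip": 100},
  {"tx": 0, "ty": 0, "tz": 0.08, "ax": 0, "ay": 0, "az": 0, "grip": 100},
])

```text
clock: 5.42
tcp_pos: [0.4229, 0.1663, 0.2626]
tcp_rot: [[0.995, -0.096, 0.003], [-0.096, -0.995, 0.001], [0.003, -0.002, -1.0]]
ft_force: [0.0, 0.1, 0.2]
finger_gap: 0.996
```

```bash
python3 - <<'E'
from h import *
im,d=vision.camera("scene"); cv2.imwrite("pics/s3f.png",im[:,:,::-1]); crop("pics/s3f.png",235,150,435,300,4,"pics/s3.png")
W=cloud("scene",d); m=np.zeros((480,640),bool); m[236:296,312:386]=1
s=m&(W[...,2]>.0405)&(W[...,2]<.05)&(abs(W[...,0]-.4225)<.04); q=W[s]; print(s.sum(), q.mean(0) if s.any() else 0)
if s.any():
    c=q.mean(0); e=np.linalg.svd((q-c)[:,:2],full_matrices=False)[2][0]; t=(q-c)[:,:2]@e; print(e,np.percentile(t,[1,99]), c[:2]+e*np.percentile(t,[1,99]).mean(), np.degrees(np.arctan2(e[1],e[0])))
E
python3 st.py
```

```text
638 [0.42061159 0.174121   0.04342083]
[0.09983142 0.99500437] [-0.06805842  0.06016324] [0.42021749 0.17019313] 84.2705371978313
{'clock': 5.4667, 'q': [0.3745, 0.2173, -0.4344, 0.918, 0.0001, 2.0413], 'tcp_pos': [0.4224, 0.1661, 0.2614], 'tcp_rot': [[0.9954, -0.0959, 0.001], [-0.0959, -0.9954, 0.0004], [0.0009, -0.0005, -1.0]], 'ft_force': [-0.7108, -0.3166, -0.2547], 'moment': [0.0264, 0.0586, 0.0164], 'finger_gap': 1.0018}
```

View pics/s3.png

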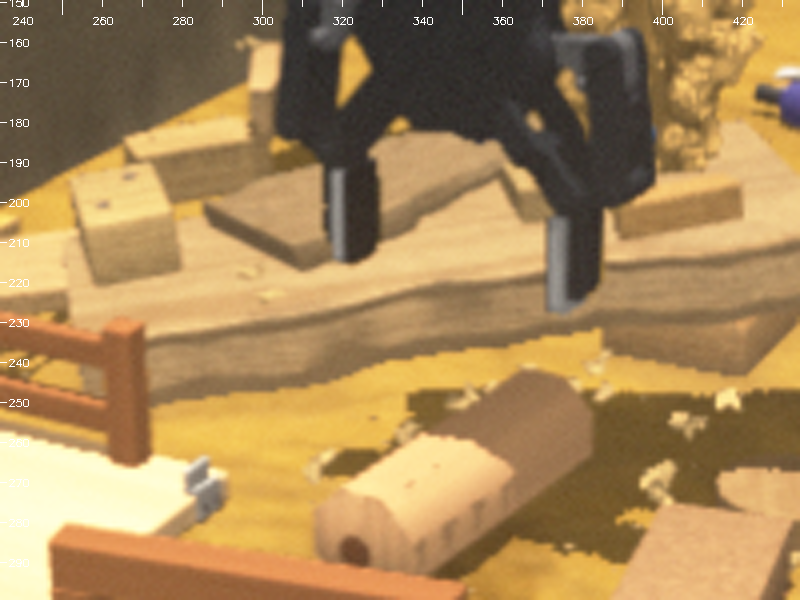

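The blank lies level at (350,265) and is let go. Now the second grasp, with the tool leaning 30° and 18 mm from the middle toward the light end.

arm_command([
  {"tx": -0.002, "ty": -0.02, "tz": -0.0, "ax": 5, "ay": -0.48, "az": 0, "grip": 100},
  {"tx": -0.004, "ty": -0.045, "tz": -0.005, "ax": 11, "ay": -1.05, "az": 0, "grip": 100},
  {"tx": -0.007, "ty": -0.07, "tz": -0.015, "ax": 17, "ay": -1.63, "az": 0, "grip": 100},
  {"tx": -0.009, "ty": -0.095, "tz": -0.03, "ax": 23, "ay": -2.2, "az": 0, "grip": 100},
  {"tx": -0.012, "ty": -0.115, "tz": -0.042, "ax": 28, "ay": -2.69, "az": 0, "grip": 100},
  {"tx": -0.012, "ty": -0.123, "tz": -0.046, "ax": 29.86, "ay": -2.87, "az": 0, "grip": 100},
  {"tx": -0.012, "ty": -0.123, "tz": -0.046, "ax": 29.86, "ay": -2.87, "az": 0, "grip": 100},
  {"tx": -0.012, "ty": -0.123, "tz": -0.046, "ax": 29.86, "ay": -2.87, "az": 0, "grip": 100},
  {"tx": -0.012, "ty": -0.123, "tz": -0.046, "ax": 29.86, "ay": -2.87, "az": 0, "grip": 100},
])

```text
clock: 6.22
tcp_pos: [0.4104, 0.0434, 0.215]
tcp_rot: [[0.995, -0.083, 0.047], [-0.096, -0.863, 0.497], [-0.001, -0.499, -0.867]]
ft_force: [0.7, 0.5, 0.3]
finger_gap: 0.999
```

```bash
python3 st.py
python3 - <<'E'
from h import *
im,d=vision.camera("scene"); cv2.imwrite("pics/s4f.png",im[:,:,::-1]); crop("pics/s4f.png",235,150,435,300,4,"pics/s4.png")
E
```

```text
{'clock': 6.2167, 'q': [-0.0565, 0.2197, -0.6419, 0.6875, 0.5218, 1.6161], 'tcp_pos': [0.4104, 0.0434, 0.215], 'tcp_rot': [[0.9954, -0.0834, 0.0469], [-0.0957, -0.8627, 0.4966], [-0.0009, -0.4988, -0.8667]], 'ft_force': [0.7304, 0.5239, 0.3408], 'moment': [-0.3971, 0.0324, 0.0314], 'finger_gap': 0.9991}
```

View pics/s4.png

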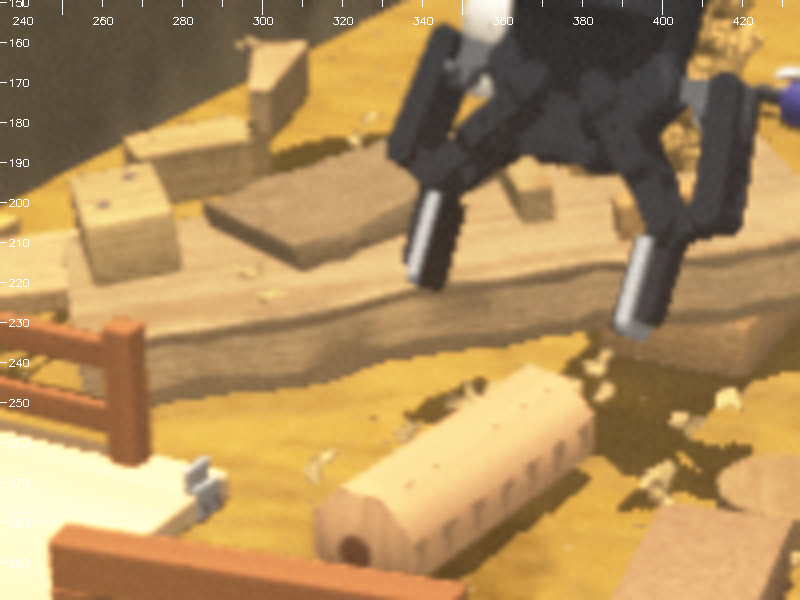

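The tool leans as planned and the blank lies untouched. Approaching along the tool axis and gripping.

arm_command([
  {"tx": 0.0012, "ty": 0.0125, "tz": -0.0217, "ax": 0, "ay": 0, "az": 0, "grip": 100},
  {"tx": 0.0022, "ty": 0.0225, "tz": -0.039, "ax": 0, "ay": 0, "az": 0, "grip": 100},
  {"tx": 0.0029, "ty": 0.0298, "tz": -0.052, "ax": 0, "ay": 0, "az": 0, "grip": 100},
  {"tx": 0.0029, "ty": 0.0298, "tz": -0.052, "ax": 0, "ay": 0, "az": 0, "grip": 80},
  {"tx": 0.0029, "ty": 0.0298, "tz": -0.052, "ax": 0, "ay": 0, "az": 0, "grip": 60},
  {"tx": 0.0029, "ty": 0.0298, "tz": -0.052, "ax": 0, "ay": 0, "az": 0, "grip": 30},
  {"tx": 0.0029, "ty": 0.0298, "tz": -0.052, "ax": 0, "ay": 0, "az": 0, "grip": 30},
  {"tx": 0.0029, "ty": 0.0298, "tz": -0.052, "ax": 0, "ay": 0, "az": 0, "grip": 30},
  {"tx": 0.0029, "ty": 0.0298, "tz": -0.052, "ax": 0, "ay": 0, "az": 0, "grip": 30},
], grip_force=100)

```text
clock: 7.02
tcp_pos: [0.4135, 0.0727, 0.1645]
tcp_rot: [[0.995, -0.082, 0.049], [-0.096, -0.862, 0.498], [0.002, -0.501, -0.866]]
ft_force: [-2.2, -0.8, 6.1]
finger_gap: 0.493
```

```bash
python3 st.py
python3 - <<'E'
from h import *
im,d=vision.camera("scene"); cv2.imwrite("pics/s5f.png",im[:,:,::-1]); crop("pics/s5f.png",235,150,435,300,4,"pics/s5.png")
E
```

```text
{'clock': 7.0167, 'q': [0.0152, 0.2982, -0.7186, 0.4882, 0.5207, 1.6992], 'tcp_pos': [0.4135, 0.0727, 0.1645], 'tcp_rot': [[0.9954, -0.0823, 0.0494], [-0.096, -0.8617, 0.4983], [0.0015, -0.5007, -0.8656]], 'ft_force': [-2.1545, -0.8176, 6.0966], 'moment': [-0.0067, 0.5278, 0.437], 'finger_gap': 0.493}
```

View pics/s5.png

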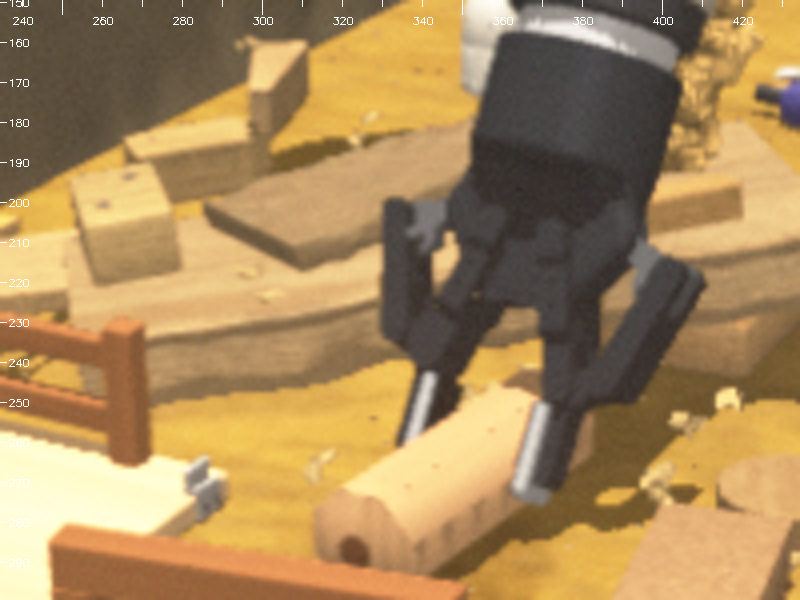

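arm_command([
  {"tx": 0, "ty": 0, "tz": 0.005, "ax": 0, "ay": 0, "az": 0, "grip": 30},
  {"tx": 0, "ty": 0, "tz": 0.015, "ax": 0, "ay": 0, "az": 0, "grip": 30},
  {"tx": 0, "ty": 0, "tz": 0.03, "ax": 0, "ay": 0, "az": 0, "grip": 30},
  {"tx": 0, "ty": 0, "tz": 0.05, "ax": 0, "ay": 0, "az": 0, "grip": 30},
  {"tx": 0, "ty": 0, "tz": 0.07, "ax": 0, "ay": 0, "az": 0, "grip": 30},
  {"tx": 0, "ty": 0, "tz": 0.09, "ax": 0, "ay": 0, "az": 0, "grip": 30},
  {"tx": 0, "ty": 0, "tz": 0.1, "ax": 0, "ay": 0, "az": 0, "grip": 30},
  {"tx": 0, "ty": 0, "tz": 0.1, "ax": 0, "ay": 0, "az": 0, "grip": 30},
  {"tx": 0, "ty": 0, "tz": 0.1, "ax": 0, "ay": 0, "az": 0, "grip": 30},
  {"tx": 0, "ty": 0, "tz": 0.1, "ax": 0, "ay": 0, "az": 0, "grip": 30},
])

```text
clock: 7.9
tcp_pos: [0.4128, 0.0726, 0.2627]
tcp_rot: [[0.995, -0.084, 0.047], [-0.096, -0.862, 0.497], [-0.001, -0.499, -0.866]]
ft_force: [-0.1, 0.3, -5.1]
finger_gap: 0.491
```

```bash
python3 st.py
python3 - <<'E'
from h import *
im,d=vision.camera("scene"); cv2.imwrite("pics/s6f.png",im[:,:,::-1]); crop("pics/s6f.png",235,120,435,270,4,"pics/s6.png")
E
```

```text
{'clock': 7.9, 'q': [0.0155, 0.1488, -0.5773, 0.7814, 0.5192, 1.6995], 'tcp_pos': [0.4128, 0.0726, 0.2627], 'tcp_rot': [[0.9954, -0.0837, 0.0472], [-0.096, -0.8624, 0.497], [-0.0009, -0.4992, -0.8665]], 'ft_force': [-0.0573, 0.2613, -5.111], 'moment': [-1.1619, 0.1317, 0.0088], 'finger_gap': 0.4915}
```

View pics/s6.png

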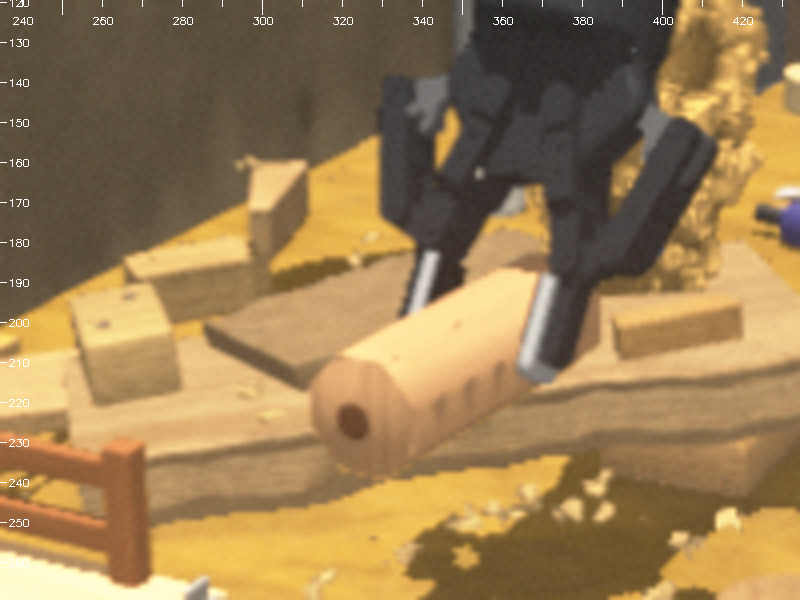

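The second feel agrees: −1.16 against about −0.40 N m for the tilted empty tool, so the left end is heavy. The blank hangs level, with its near end at (325,218). Next I'll plan the reorientation.

```bash
cat > plan.py <<'E'
from h import *
from plant import readout
from scipy.spatial.transform import Rotation as Ro, Slerp
o=readout.get_obs(); R0=o['tcp_rot']; p0=o['tcp_pos']
def plan(Rf,Gf,N,zf=None):
    G0=p0+.1547*R0[:,2]
    S=Slerp([0,1],Ro.from_matrix([R0,Rf]))
    for i in range(1,N+1):
        s=i/N; R=S(s).as_matrix(); G=G0+(Gf-G0)*s; T=G-.1547*R[:,2]; W=T-.1334*R[:,2]
        q1=np.arctan2(W[1],W[0]); t=np.array([-np.sin(q1),np.cos(q1),0]); rv=Ro.from_matrix(R@R0.T).as_rotvec(degrees=True)
        heavy=G+.088*R@np.array([0,-np.cos(np.pi/6),-np.sin(np.pi/6)])
        print(i,np.round(T-p0,3),np.round(rv,1),"q1 %.2f q5 %.2f r %.2f Wz %.2f"%(q1,np.arcsin(R[:,2]@t),np.hypot(W[0],W[1]),W[2]),"heavy",np.round(heavy,3))
E
python3 - <<'E'
from plan import *
for al in (0,20):
    a=np.radians(al); z=np.array([.866*np.cos(a),.866*np.sin(a),-.5]); x=np.array([-np.sin(a),np.cos(a),0]); y=np.cross(z,x)
    print(al); plan(np.c_[x,y,z],np.array([.45,.22,.25]),12)
E
```

```text
0
1 [-0.003  0.019  0.017] [-6.1 -5.6  6.1] q1 0.09 q5 0.41 r 0.40 Wz 0.40 heavy [0.415 0.207 0.209]
2 [-0.009  0.039  0.031] [-12.2 -11.1  12.2] q1 0.18 q5 0.30 r 0.39 Wz 0.42 heavy [0.405 0.219 0.212]
3 [-0.016  0.057  0.043] [-18.3 -16.7  18.4] q1 0.26 q5 0.18 r 0.38 Wz 0.43 heavy [0.395 0.228 0.214]
4 [-0.024  0.075  0.053] [-24.4 -22.2  24.5] q1 0.34 q5 0.06 r 0.37 Wz 0.44 heavy [0.386 0.235 0.214]
5 [-0.034  0.092  0.061] [-30.5 -27.8  30.6] q1 0.43 q5 -0.06 r 0.37 Wz 0.45 heavy [0.378 0.24  0.212]
6 [-0.044  0.106  0.067] [-36.6 -33.3  36.7] q1 0.51 q5 -0.18 r 0.36 Wz 0.45 heavy [0.372 0.242 0.211]
7 [-0.054  0.119  0.07 ] [-42.7 -38.9  42.8] q1 0.59 q5 -0.29 r 0.35 Wz 0.45 heavy [0.367 0.243 0.208]
8 [-0.065  0.129  0.071] [-48.8 -44.4  48.9] q1 0.66 q5 -0.40 r 0.34 Wz 0.44 heavy [0.364 0.241 0.206]
9 [-0.074  0.137  0.071] [-54.9 -50.   55.1] q1 0.72 q5 -0.50 r 0.33 Wz 0.43 heavy [0.363 0.238 0.205]
10 [-0.083  0.143  0.07 ] [-61.  -55.5  61.2] q1 0.77 q5 -0.59 r 0.32 Wz 0.42 heavy [0.365 0.233 0.204]
11 [-0.091  0.146  0.068] [-67.1 -61.1  67.3] q1 0.81 q5 -0.65 r 0.31 Wz 0
[... 667 characters left out ...]
] [-31.7 -41.   43.9] q1 0.42 q5 -0.03 r 0.33 Wz 0.44 heavy [0.362 0.229 0.21 ]
7 [-0.059  0.094  0.065] [-37.  -47.8  51.2] q1 0.48 q5 -0.11 r 0.32 Wz 0.44 heavy [0.357 0.226 0.207]
8 [-0.068  0.099  0.066] [-42.2 -54.6  58.5] q1 0.52 q5 -0.17 r 0.30 Wz 0.43 heavy [0.356 0.222 0.205]
9 [-0.076  0.103  0.067] [-47.5 -61.5  65.8] q1 0.56 q5 -0.22 r 0.29 Wz 0.42 heavy [0.357 0.216 0.203]
10 [-0.082  0.104  0.066] [-52.8 -68.3  73.1] q1 0.57 q5 -0.24 r 0.28 Wz 0.41 heavy [0.361 0.209 0.202]
11 [-0.087  0.104  0.066] [-58.1 -75.1  80.4] q1 0.58 q5 -0.23 r 0.26 Wz 0.40 heavy [0.369 0.201 0.203]
12 [-0.089  0.101  0.065] [-63.3 -81.9  87.7] q1 0.56 q5 -0.18 r 0.25 Wz 0.39 heavy [0.378 0.194 0.206]
```

```bash
sed -i 's/-np.sin(np.pi\/6)\])$/np.sin(np.pi\/6)])/' plan.py
python3 - <<'E'
from plan import *
a=np.radians(12); z=np.array([.866*np.cos(a),.866*np.sin(a),-.5]); x=np.array([-np.sin(a),np.cos(a),0]); y=np.cross(z,x)
plan(np.c_[x,y,z],np.array([.52,.25,.25]),24)
E
```

```text
1 [0.001 0.01  0.008] [-2.8 -3.2  3.4] q1 0.05 q5 0.47 r 0.41 Wz 0.39 heavy [0.427 0.242 0.129]
2 [0.002 0.021 0.016] [-5.6 -6.3  6.8] q1 0.09 q5 0.42 r 0.40 Wz 0.40 heavy [0.427 0.246 0.13 ]
3 [0.002 0.031 0.023] [-8.5 -9.5 10.3] q1 0.13 q5 0.37 r 0.40 Wz 0.41 heavy [0.426 0.249 0.131]
4 [0.001 0.041 0.03 ] [-11.3 -12.6  13.7] q1 0.17 q5 0.32 r 0.40 Wz 0.42 heavy [0.426 0.252 0.131]
5 [0.001 0.051 0.036] [-14.1 -15.8  17.1] q1 0.21 q5 0.27 r 0.40 Wz 0.42 heavy [0.426 0.254 0.131]
6 [-0.001  0.06   0.042] [-16.9 -19.   20.5] q1 0.25 q5 0.21 r 0.40 Wz 0.43 heavy [0.427 0.256 0.131]
7 [-0.002  0.069  0.047] [-19.7 -22.1  23.9] q1 0.28 q5 0.16 r 0.39 Wz 0.43 heavy [0.428 0.258 0.131]
8 [-0.004  0.078  0.051] [-22.5 -25.3  27.4] q1 0.32 q5 0.11 r 0.39 Wz 0.44 heavy [0.429 0.259 0.131]
9 [-0.006  0.087  0.055] [-25.4 -28.4  30.8] q1 0.36 q5 0.06 r 0.39 Wz 0.44 heavy [0.431 0.26  0.132]
10 [-0.008  0.095  0.058] [-28.2 -31.6  34.2] q1 0.39 q5 0.00 r 0.38 Wz 0.44 heavy [0.434 0.26  0.132]
11 [-0.01   0.102  0.061] [-31.  -34.8  37.6] q1 0.42 q5 -0.05 r 0.38 Wz 0.44 heavy [0.437 0.26  0.132]
[... 652 characters left out ...]
-50.7 -56.9  61.5] q1 0.60 q5 -0.32 r 0.36 Wz 0.43 heavy [0.472 0.255 0.14 ]
19 [-0.025  0.142  0.068] [-53.5 -60.1  65. ] q1 0.61 q5 -0.35 r 0.36 Wz 0.42 heavy [0.479 0.253 0.143]
20 [-0.026  0.145  0.068] [-56.3 -63.2  68.4] q1 0.62 q5 -0.36 r 0.35 Wz 0.42 heavy [0.486 0.252 0.146]
21 [-0.026  0.147  0.067] [-59.2 -66.4  71.8] q1 0.63 q5 -0.37 r 0.35 Wz 0.41 heavy [0.494 0.252 0.149]
22 [-0.026  0.148  0.067] [-62.  -69.5  75.2] q1 0.63 q5 -0.37 r 0.35 Wz 0.41 heavy [0.503 0.251 0.153]
23 [-0.025  0.149  0.066] [-64.8 -72.7  78.6] q1 0.63 q5 -0.37 r 0.34 Wz 0.40 heavy [0.511 0.25  0.157]
24 [-0.024  0.149  0.065] [-67.6 -75.9  82.1] q1 0.62 q5 -0.36 r 0.34 Wz 0.39 heavy [0.52  0.25  0.162]
```

arm_command([
  {"tx": 0.001, "ty": 0.01, "tz": 0.008, "ax": -2.8, "ay": -3.2, "az": 3.4, "grip": 30},
  {"tx": 0.002, "ty": 0.021, "tz": 0.016, "ax": -5.6, "ay": -6.3, "az": 6.8, "grip": 30},
  {"tx": 0.002, "ty": 0.031, "tz": 0.023, "ax": -8.5, "ay": -9.5, "az": 10.3, "grip": 30},
  {"tx": 0.001, "ty": 0.041, "tz": 0.03, "ax": -11.3, "ay": -12.6, "az": 13.7, "grip": 30},
  {"tx": 0.001, "ty": 0.051, "tz": 0.036, "ax": -14.1, "ay": -15.8, "az": 17.1, "grip": 30},
  {"tx": -0.001, "ty": 0.06, "tz": 0.042, "ax": -16.9, "ay": -19.0, "az": 20.5, "grip": 30},
  {"tx": -0.002, "ty": 0.069, "tz": 0.047, "ax": -19.7, "ay": -22.1, "az": 23.9, "grip": 30},
  {"tx": -0.004, "ty": 0.078, "tz": 0.051, "ax": -22.5, "ay": -25.3, "az": 27.4, "grip": 30},
  {"tx": -0.006, "ty": 0.087, "tz": 0.055, "ax": -25.4, "ay": -28.4, "az": 30.8, "grip": 30},
  {"tx": -0.008, "ty": 0.095, "tz": 0.058, "ax": -28.2, "ay": -31.6, "az": 34.2, "grip": 30},
  {"tx": -0.01, "ty": 0.102, "tz": 0.061, "ax": -31.0, "ay": -34.8, "az": 37.6, "grip": 30},
  {"tx": -0.013, "ty": 0.109, "tz": 0.064, "ax": -33.8, "ay": -37.9, "az": 41.0, "grip": 30},
])

```text
clock: 8.95
tcp_pos: [0.3995, 0.1821, 0.326]
tcp_rot: [[0.608, 0.654, 0.45], [0.686, -0.718, 0.116], [0.399, 0.238, -0.885]]
ft_force: [-0.0, 0.2, -4.0]
finger_gap: 0.488
```

```bash
python3 st.py
python3 - <<'E'
from plan import *
a=np.radians(12); z=np.array([.866*np.cos(a),.866*np.sin(a),-.5]); x=np.array([-np.sin(a),np.cos(a),0]); y=np.cross(z,x)
plan(np.c_[x,y,z],np.array([.52,.25,.25]),12)
E
```

```text
{'clock': 8.95, 'q': [0.4561, -0.0504, -0.6394, 0.5064, -0.0939, 1.213], 'tcp_pos': [0.3995, 0.1821, 0.326], 'tcp_rot': [[0.6076, 0.6542, 0.4504], [0.6865, -0.7178, 0.1165], [0.3994, 0.2384, -0.8852]], 'ft_force': [-0.0291, 0.1826, -4.0244], 'moment': [-0.3787, 0.8588, 0.0333], 'finger_gap': 0.4883}
1 [-0.002  0.006  0.002] [-2.8 -3.2  3.4] q1 0.49 q5 -0.14 r 0.37 Wz 0.44 heavy [0.443 0.259 0.133]
2 [-0.004  0.012  0.003] [-5.6 -6.3  6.8] q1 0.51 q5 -0.18 r 0.37 Wz 0.44 heavy [0.448 0.259 0.133]
3 [-0.006  0.018  0.004] [-8.4 -9.5 10.2] q1 0.54 q5 -0.22 r 0.37 Wz 0.44 heavy [0.453 0.258 0.134]
4 [-0.008  0.022  0.005] [-11.2 -12.7  13.6] q1 0.56 q5 -0.26 r 0.37 Wz 0.44 heavy [0.459 0.257 0.136]
5 [-0.01   0.027  0.005] [-14.  -15.8  17. ] q1 0.58 q5 -0.29 r 0.36 Wz 0.43 heavy [0.465 0.256 0.138]
6 [-0.011  0.03   0.005] [-16.8 -19.   20.4] q1 0.60 q5 -0.32 r 0.36 Wz 0.43 heavy [0.471 0.255 0.14 ]
7 [-0.012  0.033  0.005] [-19.6 -22.1  23.8] q1 0.61 q5 -0.35 r 0.35 Wz 0.42 heavy [0.479 0.253 0.142]
8 [-0.013  0.036  0.004] [-22.4 -25.3  27.2] q1 0.62 q5 -0.36 r 0.35 Wz 0.42 heavy [0.486 0.252 0.145]
9 [-0.013  0.037  0.004] [-25.2 -28.5  30.6] q1 0.63 q5 -0.37 r 0.35 Wz 0.41 heavy [0.494 0.252 0.149]
10 [-0.013  0.039  0.003] [-28.  -31.6  34. ] q1 0.63 q5 -0.37 r 0.35 Wz 0.41 heavy [0.502 0.251 0.153]
11 [-0.012  0.04   0.002] [-30.8 -34.8  37.5] q1 0.63 q5 -0.37 r 0.34 Wz 0.40 heavy [0.511 0.25  0.157]
12 [-0.011  0.04   0.001] [-33.6 -38.   40.9] q1 0.62 q5 -0.36 r 0.34 Wz 0.39 heavy [0.52  0.25  0.162]
```

arm_command([
  {"tx": -0.002, "ty": 0.006, "tz": 0.002, "ax": -2.8, "ay": -3.2, "az": 3.4, "grip": 30},
  {"tx": -0.004, "ty": 0.012, "tz": 0.003, "ax": -5.6, "ay": -6.3, "az": 6.8, "grip": 30},
  {"tx": -0.006, "ty": 0.018, "tz": 0.004, "ax": -8.4, "ay": -9.5, "az": 10.2, "grip": 30},
  {"tx": -0.008, "ty": 0.022, "tz": 0.005, "ax": -11.2, "ay": -12.7, "az": 13.6, "grip": 30},
  {"tx": -0.01, "ty": 0.027, "tz": 0.005, "ax": -14.0, "ay": -15.8, "az": 17.0, "grip": 30},
  {"tx": -0.011, "ty": 0.03, "tz": 0.005, "ax": -16.8, "ay": -19.0, "az": 20.4, "grip": 30},
  {"tx": -0.012, "ty": 0.033, "tz": 0.005, "ax": -19.6, "ay": -22.1, "az": 23.8, "grip": 30},
  {"tx": -0.013, "ty": 0.036, "tz": 0.004, "ax": -22.4, "ay": -25.3, "az": 27.2, "grip": 30},
  {"tx": -0.013, "ty": 0.037, "tz": 0.004, "ax": -25.2, "ay": -28.5, "az": 30.6, "grip": 30},
  {"tx": -0.013, "ty": 0.039, "tz": 0.003, "ax": -28.0, "ay": -31.6, "az": 34.0, "grip": 30},
  {"tx": -0.012, "ty": 0.04, "tz": 0.002, "ax": -30.8, "ay": -34.8, "az": 37.5, "grip": 30},
  {"tx": -0.011, "ty": 0.04, "tz": 0.001, "ax": -33.6, "ay": -38.0, "az": 40.9, "grip": 30},
])

```text
clock: 9.95
tcp_pos: [0.3884, 0.2217, 0.3266]
tcp_rot: [[-0.212, 0.49, 0.846], [0.977, 0.106, 0.184], [-0.0, 0.865, -0.501]]
ft_force: [-0.1, -0.3, -5.5]
finger_gap: 0.488
```

arm_command([
  {"tx": 0, "ty": 0, "tz": 0, "ax": 0, "ay": 0, "az": 0, "grip": 30},
  {"tx": 0, "ty": 0, "tz": 0, "ax": 0, "ay": 0, "az": 0, "grip": 30},
])

```text
clock: 10.12
tcp_pos: [0.3884, 0.2213, 0.3261]
tcp_rot: [[-0.207, 0.495, 0.844], [0.978, 0.1, 0.181], [0.005, 0.863, -0.505]]
ft_force: [0.9, -0.9, -4.7]
finger_gap: 0.488
```

```bash
python3 st.py
python3 - <<'E'
from h import *
for n in ("scene","top"):
    im,d=vision.camera(n); cv2.imwrite(f"pics/{n}7.png",im[:,:,::-1]); np.save(f"{n}7.npy",d)
E
```

```text
{'clock': 10.1167, 'q': [0.6206, -0.0704, -0.983, -0.3451, -0.351, 0.2212], 'tcp_pos': [0.3884, 0.2213, 0.3261], 'tcp_rot': [[-0.2067, 0.4947, 0.8441], [0.9784, 0.1004, 0.1808], [0.0047, 0.8633, -0.5047]], 'ft_force': [0.8558, -0.9293, -4.6982], 'moment': [-0.3007, 1.5928, -0.0351], 'finger_gap': 0.4879}
```

View pics/scene7.png

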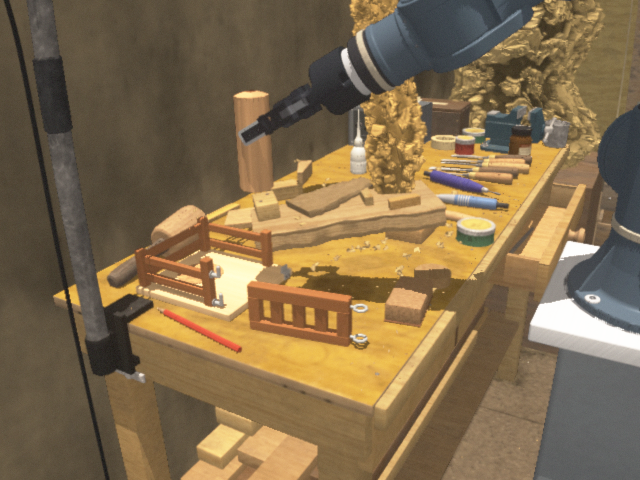

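View pics/top7.png

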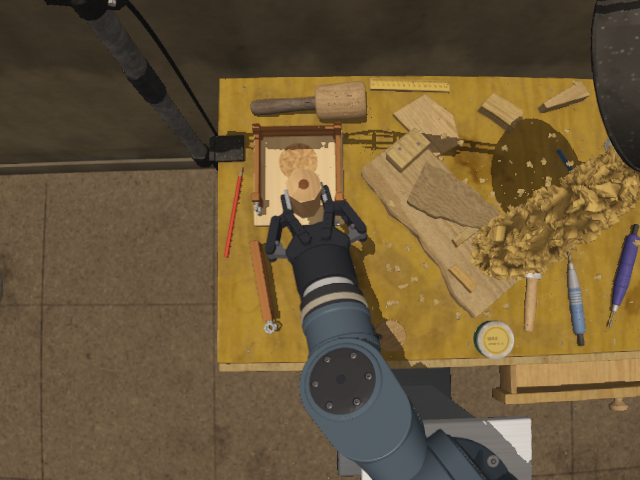

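Run:
```python
from h import *
from plant import readout
from scipy.optimize import least_squares
o=readout.get_obs(); R=o['tcp_rot']; T=o['tcp_pos']
Rg=np.array([[.9954,-.0823,.0494],[-.096,-.8617,.4983],[.0015,-.5007,-.8656]]); Tg=np.array([.4135,.0727,.1645])
u=np.array([.096,.9954,0]); 
ax=-R@Rg.T@u; c=T+R@Rg.T@(np.array([.4222,.168,.022])-Tg)
print("pred axis(up)",ax,"centre",c)
W=cloud("scene",np.load("scene7.npy")); q=W.reshape(-1,3); q=q[~np.isnan(q[:,0])]
s=(abs(q[:,0]-c[0])<.035)&(abs(q[:,1]-c[1])<.035)&(q[:,2]>c[2]-.055)&(q[:,2]<c[2]+.065)
q=q[s]; print(len(q),q.min(0),q.max(0))
def f(p):
    a=np.array([p[2],p[3],1]); a/=np.linalg.norm(a); d=q-np.array([p[0],p[1],c[2]]); return np.linalg.norm(d-np.outer(d@a,a),axis=1)-.0228
r=least_squares(f,[c[0],c[1],0,0],loss='soft_l1',f_scale=.002); print("fit",r.x,np.degrees(r.x[2:]),np.sqrt((r.fun**2).mean()))
crop("pics/scene7.png",220,70,340,220,4,"pics/s7.png")
Wt=cloud("top",np.load("top7.npy")); q=Wt.reshape(-1,3);s=(abs(q[:,0]-c[0])<.04)&(abs(q[:,1]-c[1])<.04)&(q[:,2]>c[2]+.055); print("top pts",s.sum(),q[s].mean(0),q[s].max(0))
```

```text
pred axis(up) [ 0.00327203 -0.00492308  1.00002161] centre [0.52831738 0.25089584 0.23140798]
2904 [0.4933738  0.22423309 0.17645847] [0.54788697 0.28513719 0.29638952]
fit [5.26257914e-01 2.50501627e-01 9.26790790e-03 1.74143227e-05] [0.53101201 0.00099777] 0.004654965780898342
top pts 987 [0.52628279 0.24964442 0.29807538] [0.55168381 0.27301442 0.30377507]
```

View pics/s7.png

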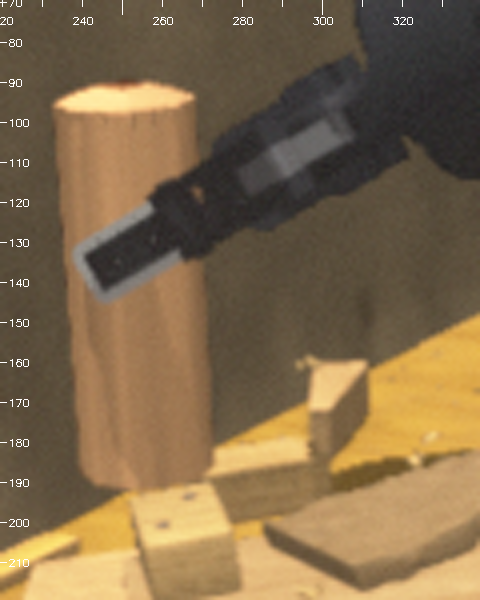

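The blank hangs upright: cylinder fit is within 0.6° and agrees with the prediction from the grasp. In the crop it runs from (250,92) to (255,190). Next I move it over the disc and lower it.

arm_command([
  {"tx": 0.01, "ty": 0.0015, "tz": 0, "ax": 0, "ay": 0, "az": 0, "grip": 30},
  {"tx": 0.03, "ty": 0.0045, "tz": 0, "ax": 0, "ay": 0, "az": 0, "grip": 30},
  {"tx": 0.055, "ty": 0.008, "tz": 0, "ax": 0, "ay": 0, "az": 0, "grip": 30},
  {"tx": 0.08, "ty": 0.012, "tz": -0.005, "ax": 0, "ay": 0, "az": 0, "grip": 30},
  {"tx": 0.1, "ty": 0.015, "tz": -0.02, "ax": 0, "ay": 0, "az": 0, "grip": 30},
  {"tx": 0.109, "ty": 0.0165, "tz": -0.04, "ax": 0, "ay": 0, "az": 0, "grip": 30},
  {"tx": 0.109, "ty": 0.0165, "tz": -0.06, "ax": 0, "ay": 0, "az": 0, "grip": 30},
  {"tx": 0.109, "ty": 0.0165, "tz": -0.08, "ax": 0, "ay": 0, "az": 0, "grip": 30},
  {"tx": 0.109, "ty": 0.0165, "tz": -0.1, "ax": 0, "ay": 0, "az": 0, "grip": 30},
  {"tx": 0.109, "ty": 0.0165, "tz": -0.12, "ax": 0, "ay": 0, "az": 0, "grip": 30},
  {"tx": 0.109, "ty": 0.0165, "tz": -0.13, "ax": 0, "ay": 0, "az": 0, "grip": 30},
  {"tx": 0.109, "ty": 0.0165, "tz": -0.135, "ax": 0, "ay": 0, "az": 0, "grip": 30},
])

```text
clock: 11.22
tcp_pos: [0.4989, 0.2383, 0.191]
tcp_rot: [[-0.207, 0.492, 0.845], [0.978, 0.1, 0.181], [0.004, 0.865, -0.503]]
ft_force: [-0.5, -0.3, -4.8]
finger_gap: 0.492
```

arm_command([
  {"tx": 0, "ty": 0, "tz": 0, "ax": 0, "ay": 0, "az": 0, "grip": 30},
  {"tx": 0, "ty": 0, "tz": 0, "ax": 0, "ay": 0, "az": 0, "grip": 30},
])

```text
clock: 11.38
tcp_pos: [0.499, 0.2385, 0.1933]
tcp_rot: [[-0.208, 0.49, 0.847], [0.978, 0.1, 0.182], [0.005, 0.866, -0.5]]
ft_force: [-0.1, 0.4, -5.3]
finger_gap: 0.491
```

```bash
python3 st.py
cat > bl.py <<'E'
from h import *
from scipy.optimize import least_squares
import sys
c=np.array([float(v) for v in sys.argv[1:4]]); tag=sys.argv[4]
ims={}
for n in ("scene","top"):
    im,d=vision.camera(n); cv2.imwrite(f"pics/{n}{tag}.png",im[:,:,::-1]); np.save(f"{n}{tag}.npy",d); ims[n]=d
q=cloud("scene",ims["scene"]).reshape(-1,3); q=q[~np.isnan(q[:,0])]
s=(abs(q[:,0]-c[0])<.032)&(abs(q[:,1]-c[1])<.032)&(q[:,2]>c[2]-.03)&(q[:,2]<c[2]+.062); q=q[s]
def f(p):
    a=np.array([p[2],p[3],1]); a/=np.linalg.norm(a); d=q-np.array([p[0],p[1],c[2]]); return np.linalg.norm(d-np.outer(d@a,a),axis=1)-.0228
r=least_squares(f,[c[0],c[1],0,0],loss='soft_l1',f_scale=.002); print(len(q),"fit",r.x[:2],np.degrees(r.x[2:]))
q=cloud("top",ims["top"]).reshape(-1,3);s=(abs(q[:,0]-c[0])<.04)&(abs(q[:,1]-c[1])<.04)&(q[:,2]>c[2]+.055); q=q[s];print("top pts",s.sum(),q.mean(0),np.percentile(q[:,2],98) if s.any() else 0)
E
python3 bl.py .636 .267 .097 8
python3 - <<'E'
from h import *
crop("pics/scene8.png",130,120,300,320,3.5,"pics/s8.png"); crop("pics/top8.png",230,110,380,260,4,"pics/t8.png")
E
```

```text
{'clock': 11.3833, 'q': [0.5067, 0.4182, -0.987, -0.8626, -0.2546, 0.1561], 'tcp_pos': [0.499, 0.2385, 0.1933], 'tcp_rot': [[-0.2075, 0.4896, 0.8469], [0.9782, 0.0997, 0.182], [0.0047, 0.8662, -0.4997]], 'ft_force': [-0.0705, 0.359, -5.2912], 'moment': [-0.3245, 1.4946, 0.0189], 'finger_gap': 0.491}
1504 fit [0.63760344 0.26826511] [-0.16572441 -0.17705877]
top pts 657 [0.63494638 0.2656299  0.16525983] 0.17030779313583902
```

View pics/s8.png

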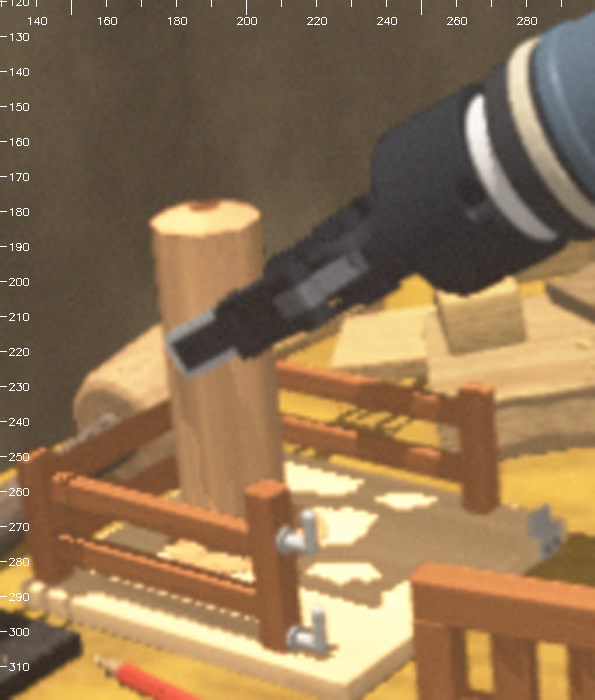

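View pics/t8.png

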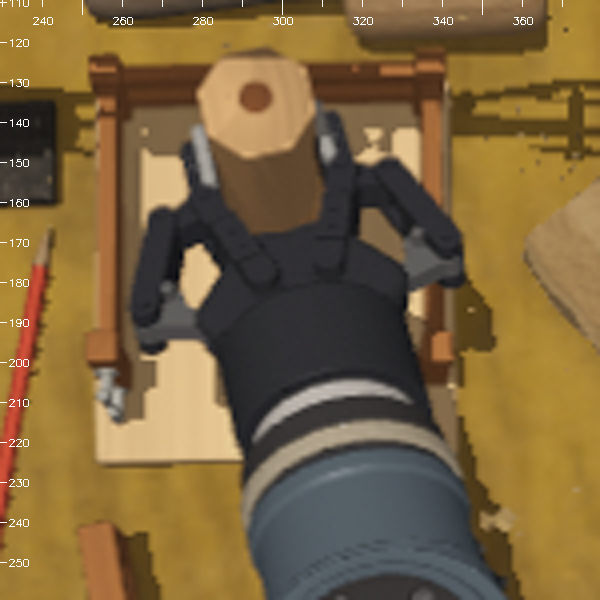

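The blank is upright over the disc, with its top centre at (293,133) in the top view, and fits put the axis within 2 mm of the pad. I'll lower until I feel contact.

arm_command([
  {"tx": 0, "ty": 0, "tz": -0.005, "ax": 0, "ay": 0, "az": 0, "grip": 30},
  {"tx": 0, "ty": 0, "tz": -0.009, "ax": 0, "ay": 0, "az": 0, "grip": 30},
  {"tx": 0, "ty": 0, "tz": -0.012, "ax": 0, "ay": 0, "az": 0, "grip": 30},
  {"tx": 0, "ty": 0, "tz": -0.013, "ax": 0, "ay": 0, "az": 0, "grip": 30},
  {"tx": 0, "ty": 0, "tz": -0.013, "ax": 0, "ay": 0, "az": 0, "grip": 30},
])

```text
clock: 11.9
tcp_pos: [0.4981, 0.2382, 0.1797]
tcp_rot: [[-0.208, 0.49, 0.846], [0.978, 0.101, 0.182], [0.004, 0.866, -0.501]]
ft_force: [-0.3, 0.4, -4.7]
finger_gap: 0.49
```

arm_command([
  {"tx": 0, "ty": 0, "tz": -0.001, "ax": 0, "ay": 0, "az": 0, "grip": 30},
  {"tx": 0, "ty": 0, "tz": -0.0015, "ax": 0, "ay": 0, "az": 0, "grip": 30},
  {"tx": 0, "ty": 0, "tz": -0.0015, "ax": 0, "ay": 0, "az": 0, "grip": 30},
])

```text
clock: 12.15
tcp_pos: [0.4982, 0.2383, 0.1786]
tcp_rot: [[-0.208, 0.49, 0.847], [0.978, 0.1, 0.182], [0.004, 0.866, -0.5]]
ft_force: [-0.8, -0.2, -4.5]
finger_gap: 0.492
```

arm_command([
  {"tx": 0, "ty": 0, "tz": -0.001, "ax": 0, "ay": 0, "az": 0, "grip": 30},
  {"tx": 0, "ty": 0, "tz": -0.001, "ax": 0, "ay": 0, "az": 0, "grip": 30},
  {"tx": 0, "ty": 0, "tz": -0.001, "ax": 0, "ay": 0, "az": 0, "grip": 30},
])

```text
clock: 12.4
tcp_pos: [0.4982, 0.2383, 0.1777]
tcp_rot: [[-0.208, 0.49, 0.847], [0.978, 0.1, 0.182], [0.004, 0.866, -0.5]]
ft_force: [-0.1, -0.7, -4.6]
finger_gap: 0.489
```

arm_command([
  {"tx": 0, "ty": 0, "tz": -0.001, "ax": 0, "ay": 0, "az": 0, "grip": 30},
  {"tx": 0, "ty": 0, "tz": -0.001, "ax": 0, "ay": 0, "az": 0, "grip": 30},
  {"tx": 0, "ty": 0, "tz": -0.001, "ax": 0, "ay": 0, "az": 0, "grip": 30},
])

```text
clock: 12.65
tcp_pos: [0.4985, 0.2384, 0.1773]
tcp_rot: [[-0.208, 0.488, 0.848], [0.978, 0.1, 0.182], [0.005, 0.867, -0.498]]
ft_force: [-2.3, -0.7, 2.2]
finger_gap: 0.494
```

Contact (+7 N). I'll ease off slightly and open slowly.

arm_command([
  {"tx": 0, "ty": 0, "tz": 0.0005, "ax": 0, "ay": 0, "az": 0, "grip": 30},
  {"tx": 0, "ty": 0, "tz": 0.0005, "ax": 0, "ay": 0, "az": 0, "grip": 52},
  {"tx": 0, "ty": 0, "tz": 0.0005, "ax": 0, "ay": 0, "az": 0, "grip": 54},
  {"tx": 0, "ty": 0, "tz": 0.0005, "ax": 0, "ay": 0, "az": 0, "grip": 57},
  {"tx": 0, "ty": 0, "tz": 0.0005, "ax": 0, "ay": 0, "az": 0, "grip": 60},
  {"tx": 0, "ty": 0, "tz": 0.0005, "ax": 0, "ay": 0, "az": 0, "grip": 65},
  {"tx": 0, "ty": 0, "tz": 0.0005, "ax": 0, "ay": 0, "az": 0, "grip": 70},
  {"tx": 0, "ty": 0, "tz": 0.0005, "ax": 0, "ay": 0, "az": 0, "grip": 75},
  {"tx": 0, "ty": 0, "tz": 0.0005, "ax": 0, "ay": 0, "az": 0, "grip": 75},
])

```text
clock: 13.4
tcp_pos: [0.4982, 0.2383, 0.1772]
tcp_rot: [[-0.208, 0.49, 0.847], [0.978, 0.1, 0.182], [0.004, 0.866, -0.5]]
ft_force: [0.3, 0.1, 0.4]
finger_gap: 0.749
```

```bash
python3 st.py; python3 bl.py .636 .267 .082 9
python3 - <<'E'
from h import *
crop("pics/scene9.png",130,120,300,320,3.5,"pics/s9.png"); crop("pics/top9.png",230,110,380,260,4,"pics/t9.png")
E
```

```text
{'clock': 13.4, 'q': [0.5071, 0.464, -1.004, -0.9253, -0.2547, 0.1556], 'tcp_pos': [0.4982, 0.2383, 0.1772], 'tcp_rot': [[-0.208, 0.4897, 0.8467], [0.9781, 0.1004, 0.1822], [0.0042, 0.8661, -0.4998]], 'ft_force': [0.2556, 0.1103, 0.3648], 'moment': [-0.181, 0.7776, 0.027], 'finger_gap': 0.7489}
1259 fit [0.63861527 0.2653923 ] [ 1.9062975  -1.62929405]
top pts 618 [0.63695954 0.26278738 0.14898308] 0.1536756226124658
```

View pics/s9.png

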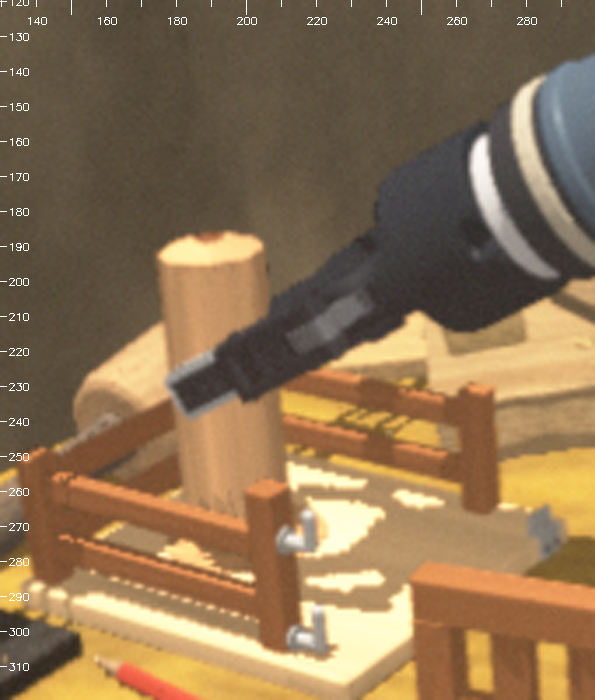

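View pics/t9.png

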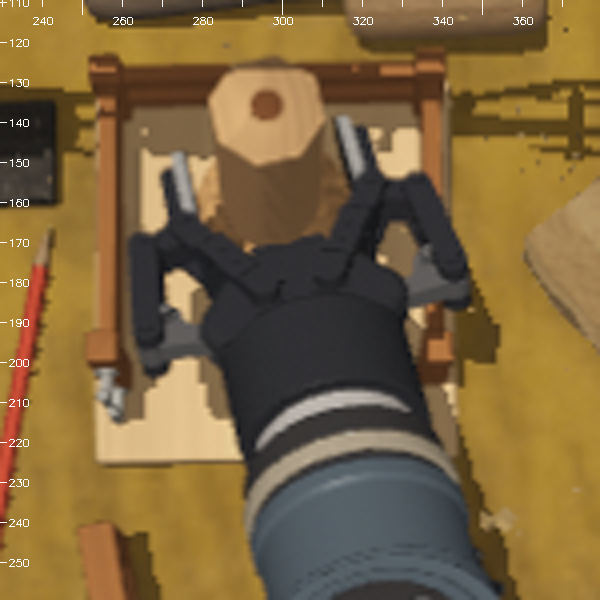

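The blank stands by itself with a slight rock (about 2°). The open fingers at (275,150) and (316,140) in the top view are clear of it. I'll wait, then retreat straight back along the tool axis.

arm_command([
  {"tx": 0, "ty": 0, "tz": 0, "ax": 0, "ay": 0, "az": 0, "grip": 75},
  {"tx": 0, "ty": 0, "tz": 0, "ax": 0, "ay": 0, "az": 0, "grip": 80},
  {"tx": 0, "ty": 0, "tz": 0, "ax": 0, "ay": 0, "az": 0, "grip": 80},
  {"tx": 0, "ty": 0, "tz": 0, "ax": 0, "ay": 0, "az": 0, "grip": 80},
  {"tx": -0.0085, "ty": -0.0018, "tz": 0.005, "ax": 0, "ay": 0, "az": 0, "grip": 80},
  {"tx": -0.021, "ty": -0.0045, "tz": 0.0125, "ax": 0, "ay": 0, "az": 0, "grip": 80},
  {"tx": -0.038, "ty": -0.0082, "tz": 0.0225, "ax": 0, "ay": 0, "az": 0, "grip": 80},
  {"tx": -0.055, "ty": -0.0118, "tz": 0.0325, "ax": 0, "ay": 0, "az": 0, "grip": 80},
  {"tx": -0.072, "ty": -0.0155, "tz": 0.0425, "ax": 0, "ay": 0, "az": 0, "grip": 80},
  {"tx": -0.09, "ty": -0.0195, "tz": 0.06, "ax": 0, "ay": 0, "az": 0, "grip": 80},
  {"tx": -0.105, "ty": -0.02, "tz": 0.08, "ax": 0, "ay": 0, "az": 0, "grip": 80},
  {"tx": -0.115, "ty": -0.02, "tz": 0.1, "ax": 0, "ay": 0, "az": 0, "grip": 80},
])

```text
clock: 14.5
tcp_pos: [0.3809, 0.2173, 0.277]
tcp_rot: [[-0.208, 0.492, 0.846], [0.978, 0.102, 0.181], [0.003, 0.865, -0.502]]
ft_force: [0.8, -0.0, -0.1]
finger_gap: 0.795
```

```bash
python3 st.py; python3 bl.py .636 .267 .082 10
python3 - <<'E'
from h import *
crop("pics/scene10.png",130,170,370,350,3.3,"pics/s10.png"); crop("pics/top10.png",230,110,380,260,4,"pics/t10.png")
E
```

```text
{'clock': 14.5, 'q': [0.6241, 0.041, -1.0952, -0.5715, -0.3543, 0.22], 'tcp_pos': [0.3809, 0.2173, 0.277], 'tcp_rot': [[-0.208, 0.4916, 0.8456], [0.9781, 0.1018, 0.1814], [0.0031, 0.8649, -0.502]], 'ft_force': [0.7623, -0.0312, -0.108], 'moment': [-0.1396, 0.7736, -0.0096], 'finger_gap': 0.795}
1816 fit [0.63700705 0.26626767] [ 0.63459068 -0.99875217]
top pts 596 [0.63650106 0.26509163 0.1494418 ] 0.15456514163218676
```

View pics/s10.png

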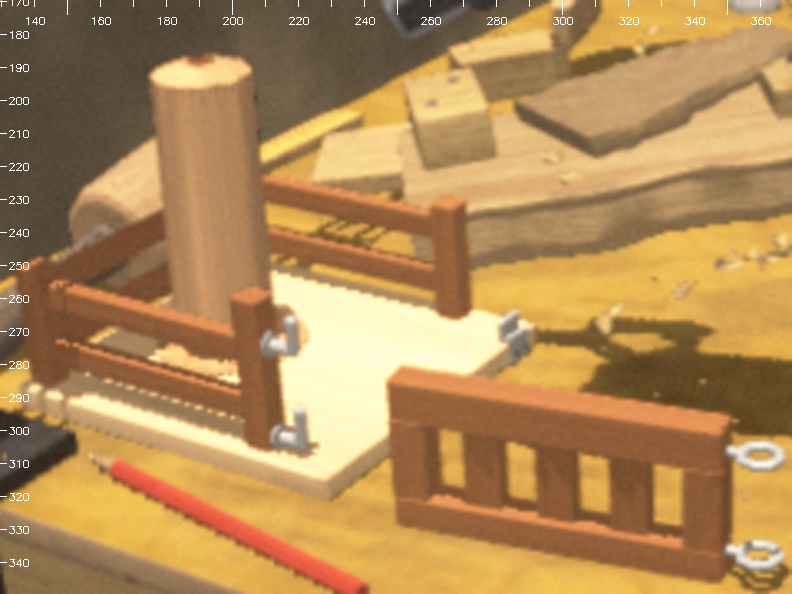

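View pics/t10.png

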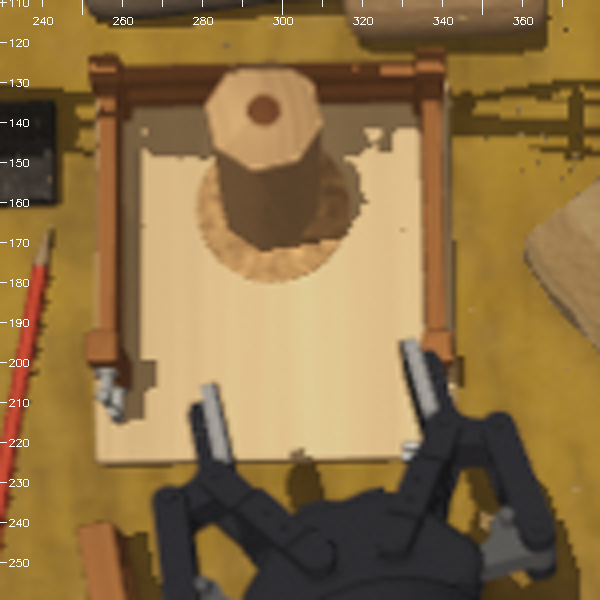

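The blank stands centred: base at (297,160) in the top view, fit (0.637, 0.266) against pad (0.636, 0.267), tilt about 1°. Now the gate. I'll refine its pose.

Run:
```python
from fit import *
g=gate[:5]+[("scene",(0,.083,.056),(360.2,307.8)),("scene",(0,.083,.012),(359.8,337.3)),("scene",(.008,-.07,.068),(247.9,285.2)),("scene",(-.008,-.07,.068),(253.5,281)),("scene",(.008,.07,.068),(346.8,301.3)),("scene",(-.008,.07,.068),(351.5,295.8)),("scene",(.008,.07,0.),(346.8,345.3)),("scene",(.008,-.07,0),(250.1,328))]
for nm,o in (("both",g),("top",g[:5]),("scene",g[5:])):
    p,r,w=fit(o,[.41,.33,1.73]); print(nm,p,np.degrees(p[2]),np.abs(r).max(),w(p,(0,.083,.056)))
q=pen[:3]; s=pen[5:]+[("scene",(-.074,.0725,.036),(220.1,293.4)),("scene",(-.074,.0725,.078),(217.7,266.3))]
for nm,o in (("both",q+s),("top",q),("scene",s)):
    p,r,w=fit(o,[.61,.267,0]); print(nm,p,np.degrees(p[2]),np.abs(r).max(),w(p,(-.074,.0725,.078)))
W=cloud("top",np.load("top10.npy")); m=W[238:320,245:275].reshape(-1,3); m=m[(m[:,2]>.06)&(m[:,2]<.08)]; c=m.mean(0); e=np.linalg.svd((m-c)[:,:2],full_matrices=False)[2][0]; t=(m-c)[:,:2]@e; print(c,np.degrees(np.arctan2(*e[::-1])),t.min(),t.max())
from plan import plan
z=np.array([0,0,-1.]); a=np.radians(99.4); x=np.array([np.cos(a),np.sin(a),0]); plan(np.c_[x,np.cross(z,x),z],np.array([.414,.331,.13]),12)
```

```text
both [0.41326261 0.33098503 1.73110883] 99.18522961893098 2.5879496450504575 [0.33132688 0.31773601 0.056     ]
top [0.41508155 0.33153864 1.73879175] 99.62542860249707 0.9691420577066765 [0.33325003 0.31766052 0.056     ]
scene [0.41232896 0.33068748 1.71594098] 98.316175951104 2.733043269213283 [0.33020171 0.31868273 0.056     ]
both [0.61097961 0.26697774 0.0039098 ] 0.22401509024182417 1.4314035108303074 [0.53669671 0.33918786 0.078     ]
top [ 0.61226672  0.26607176 -0.00198787] -0.1138965283760095 0.42287503324681097 [0.53841099 0.33871872 0.078     ]
scene [0.60885364 0.26942744 0.00763045] 0.43719278474058926 1.3365350534048446 [0.53430259 0.34136068 0.078     ]
[0.4132846  0.33091441 0.06849151] -170.04595053508586 -0.07085276589651177 0.0681761903479814
1 [-0.001  0.009  0.005] [-1.   4.9 -0.2] q1 0.64 q5 -0.35 r 0.34 Wz 0.36 heavy [0.498 0.253 0.11 ]
2 [-0.002  0.018  0.01 ] [-1.9  9.9 -0.4] q1 0.65 q5 -0.34 r 0.35 Wz 0.38 heavy [0.482 0.259 0.105]
3 [-0.001  0.027  0.014] [-2.9 14.8 -0.6] q1 0.66 q5 -0.32 r 0.37 Wz 0.39 heavy [0.466 0.264 0.1  ]
4 [0.    0.036 0.017] [-3.
[... 154 characters left out ...]
 0.276 0.093]
6 [0.006 0.055 0.02 ] [-5.8 29.6 -1.1] q1 0.68 q5 -0.23 r 0.41 Wz 0.42 heavy [0.42  0.281 0.091]
7 [0.009 0.065 0.02 ] [-6.7 34.5 -1.3] q1 0.68 q5 -0.20 r 0.43 Wz 0.42 heavy [0.406 0.287 0.089]
8 [0.013 0.074 0.019] [-7.7 39.5 -1.5] q1 0.68 q5 -0.16 r 0.45 Wz 0.43 heavy [0.391 0.293 0.087]
9 [0.017 0.084 0.017] [-8.7 44.4 -1.7] q1 0.68 q5 -0.12 r 0.47 Wz 0.43 heavy [0.378 0.3   0.086]
10 [0.022 0.094 0.014] [-9.6 49.3 -1.8] q1 0.68 q5 -0.08 r 0.49 Wz 0.43 heavy [0.364 0.306 0.086]
11 [0.027 0.103 0.01 ] [-10.6  54.3  -2. ] q1 0.68 q5 -0.04 r 0.51 Wz 0.42 heavy [0.351 0.312 0.086]
12 [0.032 0.113 0.004] [-11.6  59.2  -2.2] q1 0.67 q5 0.00 r 0.53 Wz 0.42 heavy [0.339 0.319 0.086]
```

arm_command([
  {"tx": -0.001, "ty": 0.009, "tz": 0.005, "ax": -1.0, "ay": 4.9, "az": -0.2, "grip": 80},
  {"tx": -0.002, "ty": 0.018, "tz": 0.01, "ax": -1.9, "ay": 9.9, "az": -0.4, "grip": 80},
  {"tx": -0.001, "ty": 0.027, "tz": 0.014, "ax": -2.9, "ay": 14.8, "az": -0.6, "grip": 80},
  {"tx": 0.0, "ty": 0.036, "tz": 0.017, "ax": -3.9, "ay": 19.7, "az": -0.7, "grip": 70},
  {"tx": 0.003, "ty": 0.046, "tz": 0.019, "ax": -4.8, "ay": 24.7, "az": -0.9, "grip": 70},
  {"tx": 0.006, "ty": 0.055, "tz": 0.02, "ax": -5.8, "ay": 29.6, "az": -1.1, "grip": 60},
  {"tx": 0.009, "ty": 0.065, "tz": 0.02, "ax": -6.7, "ay": 34.5, "az": -1.3, "grip": 60},
  {"tx": 0.013, "ty": 0.074, "tz": 0.019, "ax": -7.7, "ay": 39.5, "az": -1.5, "grip": 60},
  {"tx": 0.017, "ty": 0.084, "tz": 0.017, "ax": -8.7, "ay": 44.4, "az": -1.7, "grip": 60},
  {"tx": 0.022, "ty": 0.094, "tz": 0.014, "ax": -9.6, "ay": 49.3, "az": -1.8, "grip": 60},
  {"tx": 0.027, "ty": 0.103, "tz": 0.01, "ax": -10.6, "ay": 54.3, "az": -2.0, "grip": 60},
  {"tx": 0.032, "ty": 0.113, "tz": 0.004, "ax": -11.6, "ay": 59.2, "az": -2.2, "grip": 60},
])

```text
clock: 15.6
tcp_pos: [0.4158, 0.3319, 0.2801]
tcp_rot: [[-0.165, 0.986, -0.009], [0.986, 0.165, -0.004], [-0.002, -0.009, -1.0]]
ft_force: [1.1, -0.0, 0.1]
finger_gap: 0.599
```

arm_command([
  {"tx": 0, "ty": 0, "tz": 0, "ax": 0, "ay": 0, "az": 0, "grip": 60},
  {"tx": 0, "ty": 0, "tz": 0, "ax": 0, "ay": 0, "az": 0, "grip": 60},
  {"tx": 0, "ty": 0, "tz": 0, "ax": 0, "ay": 0, "az": 0, "grip": 60},
])

```text
clock: 15.85
tcp_pos: [0.4151, 0.3309, 0.2802]
tcp_rot: [[-0.165, 0.986, -0.004], [0.986, 0.165, -0.004], [-0.003, -0.004, -1.0]]
ft_force: [-0.2, -0.9, -0.4]
finger_gap: 0.603
```

```bash
python3 st.py
python3 - <<'E'
from h import *
im,d=vision.camera("scene"); cv2.imwrite("pics/s11f.png",im[:,:,::-1]); crop("pics/s11f.png",230,190,400,350,3.7,"pics/s11.png")
E
```

```text
{'clock': 15.85, 'q': [0.6732, 0.3224, -0.2272, 1.0265, -0.0007, 0.5071], 'tcp_pos': [0.4151, 0.3309, 0.2802], 'tcp_rot': [[-0.1653, 0.9862, -0.0037], [0.9862, 0.1653, -0.0039], [-0.0032, -0.0043, -1.0]], 'ft_force': [-0.1566, -0.8706, -0.4456], 'moment': [-0.0276, -0.0142, -0.0307], 'finger_gap': 0.6029}
```

View pics/s11.png

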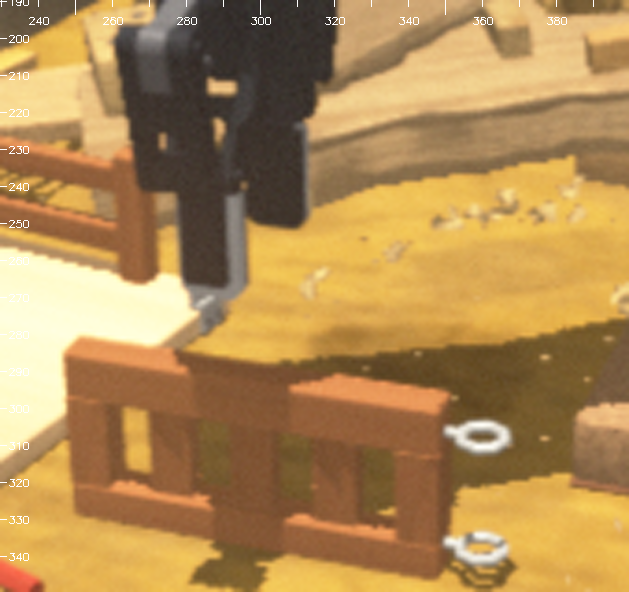

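The fingers (at (285,265) and (305,245)) are in line with the gate's rail. Descending and gripping.

arm_command([
  {"tx": -0.0014, "ty": 0, "tz": -0.025, "ax": 0.22, "ay": -0.21, "az": 0, "grip": 60},
  {"tx": -0.0014, "ty": 0, "tz": -0.05, "ax": 0.22, "ay": -0.21, "az": 0, "grip": 60},
  {"tx": -0.0014, "ty": 0, "tz": -0.065, "ax": 0.22, "ay": -0.21, "az": 0, "grip": 60},
  {"tx": -0.0014, "ty": 0, "tz": -0.065, "ax": 0.22, "ay": -0.21, "az": 0, "grip": 60},
  {"tx": -0.0014, "ty": 0, "tz": -0.065, "ax": 0.22, "ay": -0.21, "az": 0, "grip": 40},
  {"tx": -0.0014, "ty": 0, "tz": -0.065, "ax": 0.22, "ay": -0.21, "az": 0, "grip": 30},
  {"tx": -0.0014, "ty": 0, "tz": -0.065, "ax": 0.22, "ay": -0.21, "az": 0, "grip": 22},
  {"tx": -0.0014, "ty": 0, "tz": -0.065, "ax": 0.22, "ay": -0.21, "az": 0, "grip": 16},
  {"tx": -0.0014, "ty": 0, "tz": -0.065, "ax": 0.22, "ay": -0.21, "az": 0, "grip": 8},
  {"tx": -0.0014, "ty": 0, "tz": -0.065, "ax": 0.22, "ay": -0.21, "az": 0, "grip": 5},
  {"tx": -0.0014, "ty": 0, "tz": -0.065, "ax": 0.22, "ay": -0.21, "az": 0, "grip": 5},
], grip_force=60)

```text
clock: 16.82
tcp_pos: [0.4142, 0.3317, 0.2178]
tcp_rot: [[-0.165, 0.986, 0.001], [0.986, 0.165, 0.002], [0.002, 0.001, -1.0]]
ft_force: [-1.2, -0.4, 6.9]
finger_gap: 0.175
```

```bash
python3 st.py
python3 - <<'E'
from h import *
im,d=vision.camera("scene"); cv2.imwrite("pics/s12f.png",im[:,:,::-1]); crop("pics/s12f.png",230,190,400,350,3.7,"pics/s12.png")
im,d=vision.camera("top"); cv2.imwrite("pics/t12f.png",im[:,:,::-1]);
E
```

```text
{'clock': 16.8167, 'q': [0.6749, 0.3785, -0.3242, 0.8659, 0.0013, 0.5087], 'tcp_pos': [0.4142, 0.3317, 0.2178], 'tcp_rot': [[-0.1655, 0.9862, 0.0009], [0.9862, 0.1655, 0.0024], [0.0022, 0.0013, -1.0]], 'ft_force': [-1.1899, -0.3555, 6.8728], 'moment': [-0.1141, 0.2399, 0.0657], 'finger_gap': 0.1754}
```

View pics/s12.png

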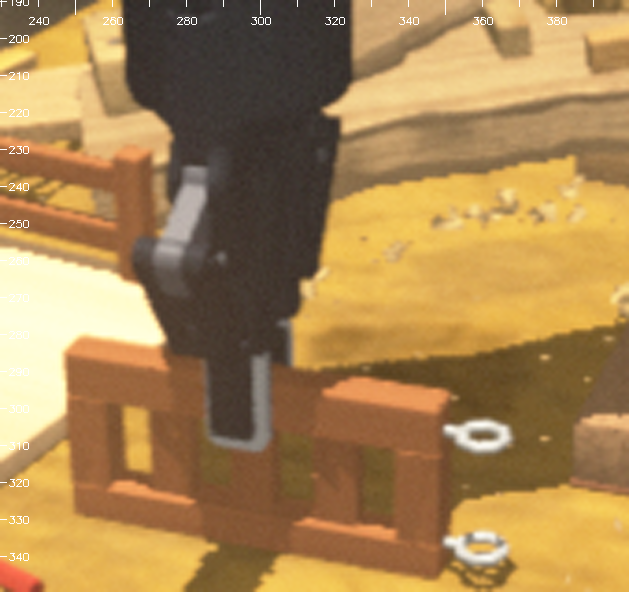

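The gate is gripped on its upper rail, pad at (295,300). Lifting.

arm_command([
  {"tx": 0, "ty": 0, "tz": 0.005, "ax": 0, "ay": 0, "az": 0, "grip": 5},
  {"tx": 0, "ty": 0, "tz": 0.015, "ax": 0, "ay": 0, "az": 0, "grip": 5},
  {"tx": 0, "ty": 0, "tz": 0.03, "ax": 0, "ay": 0, "az": 0, "grip": 5},
  {"tx": 0, "ty": 0, "tz": 0.05, "ax": 0, "ay": 0, "az": 0, "grip": 5},
  {"tx": 0, "ty": 0, "tz": 0.07, "ax": 0, "ay": 0, "az": -2, "grip": 5},
  {"tx": 0, "ty": 0, "tz": 0.085, "ax": 0, "ay": 0, "az": -6, "grip": 5},
  {"tx": 0, "ty": 0, "tz": 0.09, "ax": 0, "ay": 0, "az": -11, "grip": 5},
  {"tx": 0.002, "ty": -0.004, "tz": 0.09, "ax": 0, "ay": 0, "az": -17, "grip": 5},
  {"tx": 0.005, "ty": -0.01, "tz": 0.09, "ax": 0, "ay": 0, "az": -23, "grip": 5},
  {"tx": 0.008, "ty": -0.016, "tz": 0.09, "ax": 0, "ay": 0, "az": -29, "grip": 5},
  {"tx": 0.011, "ty": -0.022, "tz": 0.09, "ax": 0, "ay": 0, "az": -35, "grip": 5},
  {"tx": 0.014, "ty": -0.028, "tz": 0.09, "ax": 0, "ay": 0, "az": -41, "grip": 5},
])

```text
clock: 17.92
tcp_pos: [0.4279, 0.303, 0.3073]
tcp_rot: [[0.527, 0.85, 0.0], [0.85, -0.527, 0.002], [0.002, -0.001, -1.0]]
ft_force: [0.2, 0.3, -1.3]
finger_gap: 0.174
```

arm_command([
  {"tx": 0.003, "ty": -0.006, "tz": 0, "ax": 0, "ay": 0, "az": -6, "grip": 5},
  {"tx": 0.006, "ty": -0.012, "tz": 0, "ax": 0, "ay": 0, "az": -12, "grip": 5},
  {"tx": 0.009, "ty": -0.018, "tz": 0, "ax": 0, "ay": 0, "az": -18, "grip": 5},
  {"tx": 0.012, "ty": -0.023, "tz": 0, "ax": 0, "ay": 0, "az": -24, "grip": 5},
  {"tx": 0.015, "ty": -0.028, "tz": 0, "ax": 0, "ay": 0, "az": -30, "grip": 5},
  {"tx": 0.018, "ty": -0.033, "tz": 0, "ax": 0, "ay": 0, "az": -36, "grip": 5},
  {"tx": 0.021, "ty": -0.038, "tz": 0, "ax": 0, "ay": 0, "az": -42, "grip": 5},
  {"tx": 0.024, "ty": -0.043, "tz": 0, "ax": 0, "ay": 0, "az": -48, "grip": 5},
  {"tx": 0.027, "ty": -0.047, "tz": -0.005, "ax": 0, "ay": 0, "az": -54, "grip": 5},
  {"tx": 0.029, "ty": -0.047, "tz": -0.015, "ax": 0, "ay": 0, "az": -58.3, "grip": 5},
  {"tx": 0.029, "ty": -0.047, "tz": -0.025, "ax": 0, "ay": 0, "az": -58.3, "grip": 5},
  {"tx": 0.029, "ty": -0.047, "tz": -0.03, "ax": 0, "ay": 0, "az": -58.3, "grip": 5},
])

```text
clock: 18.92
tcp_pos: [0.4566, 0.2561, 0.2757]
tcp_rot: [[1.0, 0.006, 0.0], [0.006, -1.0, 0.001], [0.0, -0.001, -1.0]]
ft_force: [-1.2, 0.8, -2.2]
finger_gap: 0.174
```

arm_command([
  {"tx": 0, "ty": 0, "tz": 0, "ax": 0, "ay": 0, "az": 0, "grip": 5},
  {"tx": 0, "ty": 0, "tz": 0, "ax": 0, "ay": 0, "az": 0, "grip": 5},
  {"tx": 0, "ty": 0, "tz": 0, "ax": 0, "ay": 0, "az": 0, "grip": 5},
])

```text
clock: 19.17
tcp_pos: [0.4568, 0.2565, 0.2766]
tcp_rot: [[1.0, 0.005, 0.001], [0.005, -1.0, 0.001], [0.001, -0.001, -1.0]]
ft_force: [-0.5, -0.1, -1.6]
finger_gap: 0.175
```

```bash
python3 st.py
python3 - <<'E'
from h import *
for n in ("scene","top"):
    im,d=vision.camera(n); cv2.imwrite(f"pics/{n}13.png",im[:,:,::-1]); np.save(f"{n}13.npy",d)
crop("pics/scene13.png",180,170,380,330,4,"pics/s13.png"); crop("pics/top13.png",235,180,385,290,5,"pics/t13.png")
E
```

```text
{'clock': 19.1667, 'q': [0.5115, 0.3117, -0.2536, 1.0039, 0.0006, 2.0771], 'tcp_pos': [0.4568, 0.2565, 0.2766], 'tcp_rot': [[1.0, 0.0052, 0.0011], [0.0052, -1.0, 0.0013], [0.0011, -0.0013, -1.0]], 'ft_force': [-0.4851, -0.1201, -1.597], 'moment': [0.0201, -0.0485, -0.0099], 'finger_gap': 0.1749}
```

View pics/s13.png

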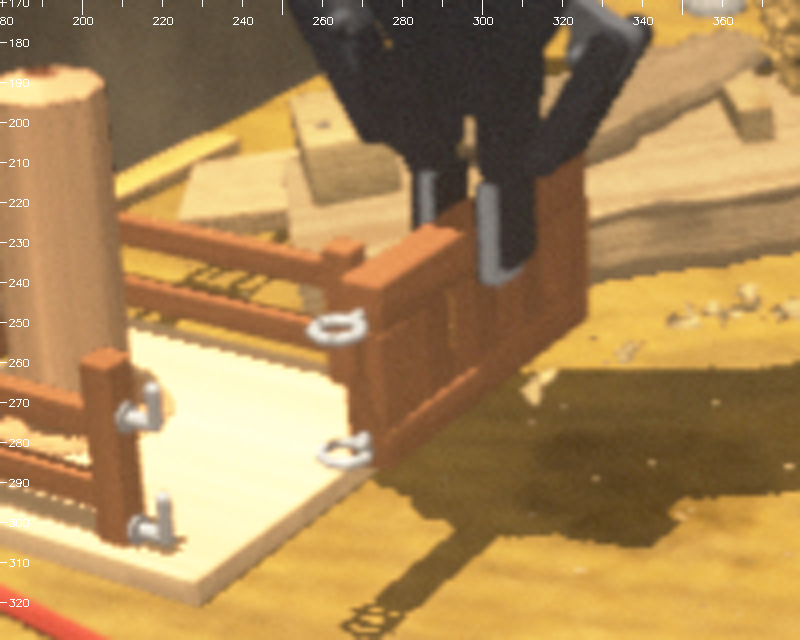

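View pics/t13.png

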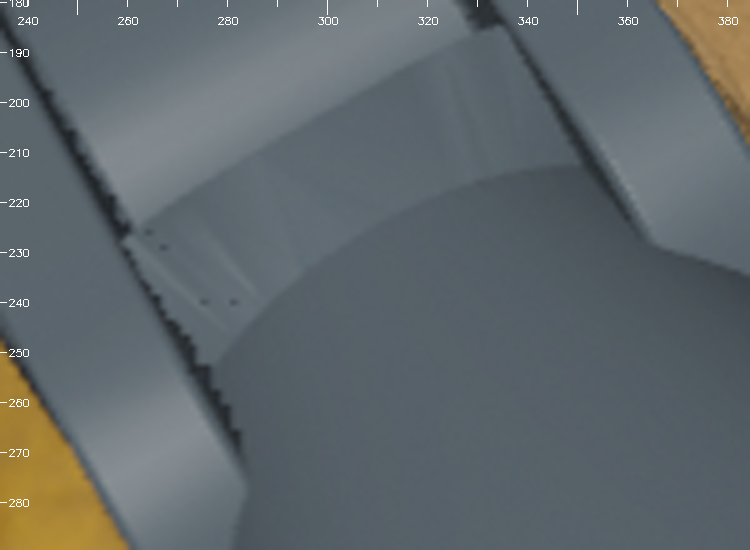

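The top camera is blocked by the arm. In the scene view the eyes are at about (264,252) and (265,282), and the pin tips at (217,266) and (220,294). Zooming in for a same-camera relative measurement.

Run:
```python
from h import *
crop("pics/scene13.png",200,235,290,315,8,"pics/s13b.png")
```

```text
(no output)
```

View pics/s13b.png

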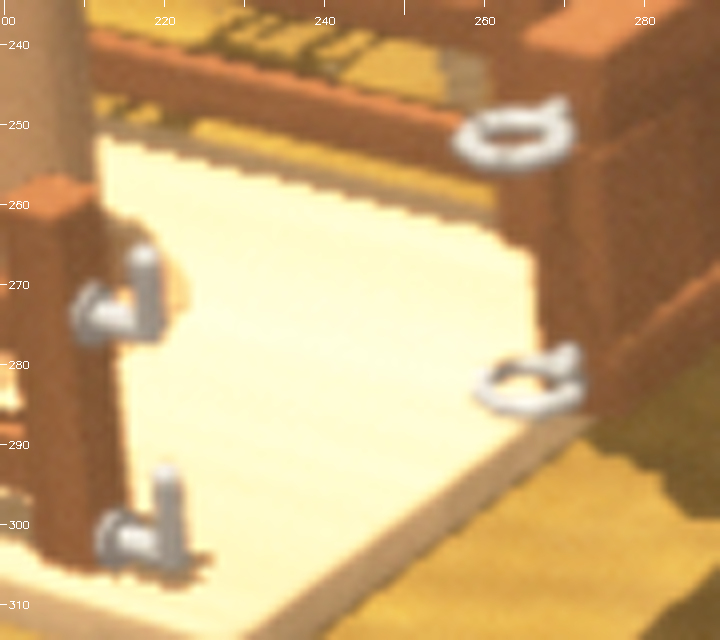

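```bash
cat > rel.py <<'E'
from h import *
P=[atz("scene",217.5,265.9,.078),atz("scene",220.4,293.5,.036)]
def rel(ue,le,zg):
    E=[atz("scene",*ue,zg+.056),atz("scene",*le,zg+.012)]
    for a,b in zip(P,E): print("pin",np.round(a,4),"eye",np.round(b,4),"move",np.round((a-b)[:2]*1000,1))
    o=-cam("scene")[2].T@cam("scene")[3]; print("cam",o)
E
python3 - <<'E'
from rel import *
for z in (.0588,.0568): rel((263.5,251.9),(265.4,282.6),z)
E
```

```text
pin [0.5341 0.3404 0.078 ] eye [0.4566 0.3396 0.1148] move [77.5  0.8]
pin [0.5332 0.3409 0.036 ] eye [0.4567 0.3394 0.0708] move [76.5  1.5]
cam [0.04346505 0.91418703 0.43492609]
pin [0.5341 0.3404 0.078 ] eye [0.4591 0.336  0.1128] move [74.9  4.3]
pin [0.5332 0.3409 0.036 ] eye [0.459  0.3363 0.0688] move [74.2  4.7]
cam [0.04346505 0.91418703 0.43492609]
```

Run:
```python
from h import *
W=cloud("scene",np.load("scene13.npy"))
def z(x0,x1,y0,y1): 
    q=W[y0:y1+1,x0:x1+1].reshape(-1,3); print((x0,y0),np.round(np.nanmedian(q,0),4),np.round(np.nanstd(q,0),4))
z(276,282,233,236); z(272,276,236,239); z(205,209,257,259); z(230,250,275,285); z(290,330,290,292)
np.set_printoptions(precision=4,suppress=True)
print(W[248:258,256:273,2])
```

```text
(276, 233) [0.4543 0.3065 0.1268] [0.0031 0.0032 0.0005]
(272, 236) [0.4545 0.3175 0.1269] [0.0024 0.0032 0.0003]
(205, 257) [0.5552 0.3366 0.0835] [0.0153 0.0184 0.0105]
(230, 275) [0.5634 0.2569 0.0117] [0.0104 0.0098 0.0007]
(290, 290) [ 4.624e-01  2.188e-01 -2.000e-04] [0.0158 0.0087 0.0007]
[[ 0.035   0.0359  0.0359  0.013   0.0122  0.0134  0.0426  0.0432  0.0451
   0.0448  0.1139  0.1146  0.1161  0.1168  0.115   0.1151  0.1164]
 [ 0.0359  0.0364  0.0366  0.0375  0.1168  0.1172  0.1176  0.1165  0.1175
   0.1162  0.117   0.1155  0.1163  0.1166  0.1142  0.1147  0.1148]
 [ 0.0364  0.0361  0.1172  0.1176  0.1168  0.1157  0.116   0.1151  0.1151
   0.1159  0.1164  0.1146  0.1156  0.1169  0.1161  0.1129  0.1144]
 [ 0.0333  0.0357  0.1166  0.1165  0.1168  0.1152  0.1143  0.1138  0.1137
   0.1131  0.1139  0.1135  0.1149  0.1171  0.1157  0.1115  0.1124]
 [ 0.0325  0.1167  0.1157  0.1167  0.1158  0.0331  0.0354  0.0364  0.0367
   0.037   0.1079  0.1072  0.1178  0.1169  0.1154  0.1096  0.1109]
 [ 0.0296  0.1164     nan  0.1159  0.1169     nan  0.1169  0.1174  0.1162
   0.1162  0.117   0.1163  0.1171  0.1153  0.1162  0.1079  0.1083]
 [ 0.0298  0.028   0.1155  0.1158  0.116   0.1165  0.1154  0.1159  0.1161
   0.1163  0.1165  0.1156  0.1158  0.1162  0.1155  0.1066  0.1072]
 [ 0.0272  0.0283  0.0284  0.1132  0.115   0.1156  0.1145  0.1146  0.1157
   0.115   0.1156  0.1157  0.1144  0.1044  0.1056  0.1052  0.1067]
 [ 0.0243  0.0243  0.0243  0.0262  0.0259  0.0275  0.0282  0.0309  0.0314
   0.1132  0.1028  0.103   0.1035  0.1026  0.1043  0.1037  0.1049]
 [-0.001   0.0003  0.0003  0.0247  0.0244  0.0264  0.0271  0.0272  0.0277
   0.0266  0.102   0.1008  0.1019  0.1016  0.1019  0.102   0.1042]]
```

Depth is accurate to about 0.5 mm and confirms the gate height. I'll use it to get ring centres and pin axes directly.

```bash
cat > ring.py <<'E'
from h import *
from scipy.optimize import least_squares
np.set_printoptions(precision=4,suppress=True)
def circ(q,r0=.0075,fixr=False):
    f=lambda p: np.hypot(q[:,0]-p[0],q[:,1]-p[1])-(r0 if fixr else p[2])
    r=least_squares(f,[*q[:,:2].mean(0),r0],loss='soft_l1',f_scale=.001); return r.x,np.sqrt((r.fun**2).mean()),len(q)
def ringfit(W,box,zc,ymin):
    x0,x1,y0,y1=box; q=W[y0:y1+1,x0:x1+1].reshape(-1,3); q=q[abs(q[:,2]-zc)<.0035]; q=q[q[:,1]>ymin]
    return circ(q)
def pinfit(W,box,zlo,zhi):
    x0,x1,y0,y1=box; q=W[y0:y1+1,x0:x1+1].reshape(-1,3); q=q[(q[:,2]>zlo)&(q[:,2]<zhi)]; q=q[q[:,0]<.545]; q=q[np.hypot(*(q[:,:2]-np.median(q[:,:2],0)).T)<.006]; return q,circ(q,.003,True)
E
python3 - <<'E'
from ring import *
W=cloud("scene",np.load("scene13.npy"))
print("upper",ringfit(W,(254,274,246,258),.1153,.331)); print("lower",ringfit(W,(256,275,276,288),.0713,.331))
for b,lo,hi in (((212,221,263,275),.066,.0785),((215,224,291,303),.026,.0365)):
    q,r=pinfit(W,b,lo,hi); print("pin",r,q.mean(0),q[:,2].max())
# gate yaw from front face (x-normal) / top plane
q=W[225:300,265:330].reshape(-1,3); s=(q[:,2]>.122)&(q[:,2]<.13)&(q[:,1]<.335)&(q[:,1]>.17)&(abs(q[:,0]-.456)<.012); q=q[s]; c=q.mean(0); e=np.linalg.svd((q-c)[:,:2],full_matrices=False)[2][0]; print("gate top dir",np.degrees(np.arctan2(*e[::-1])),c,q[:,1].max())
A=np.c_[q[:,:2]-c[:2],np.ones(len(q))]; print("top slope",np.linalg.lstsq(A,q[:,2],rcond=None)[0])
E
```

```text
upper (array([0.4543, 0.341 , 0.0075]), np.float64(0.0013065616295170237), 79)
lower (array([0.4543, 0.341 , 0.0075]), np.float64(0.0012572755569388748), 85)
pin (array([0.5354, 0.3385, 0.003 ]), np.float64(0.001117138087816842), 40) [0.5343 0.3395 0.072 ] 0.07772040428446833
pin (array([0.5355, 0.3383, 0.003 ]), np.float64(0.0010442552851997388), 29) [0.5343 0.3398 0.0311] 0.03542141190273334
gate top dir 88.3487614566834 [0.4535 0.2999 0.1258] 0.32889639728408804
top slope [ 0.1294 -0.0136  0.1258]
```

arm_command([
  {"tx": 0.01, "ty": 0, "tz": -0.005, "ax": 0, "ay": 0, "az": 0, "grip": 5},
  {"tx": 0.02, "ty": -0.001, "tz": -0.015, "ax": 0, "ay": 0, "az": 0, "grip": 5},
  {"tx": 0.035, "ty": -0.002, "tz": -0.022, "ax": 0, "ay": 0, "az": 0, "grip": 5},
  {"tx": 0.048, "ty": -0.002, "tz": -0.025, "ax": 0, "ay": 0, "az": 0, "grip": 5},
  {"tx": 0.055, "ty": -0.002, "tz": -0.025, "ax": 0, "ay": 0, "az": 0, "grip": 5},
  {"tx": 0.055, "ty": -0.002, "tz": -0.025, "ax": 0, "ay": 0, "az": 0, "grip": 5},
  {"tx": 0.055, "ty": -0.002, "tz": -0.025, "ax": 0, "ay": 0, "az": 0, "grip": 5},
  {"tx": 0.055, "ty": -0.002, "tz": -0.025, "ax": 0, "ay": 0, "az": 0, "grip": 5},
])

```text
clock: 19.93
tcp_pos: [0.5116, 0.2542, 0.2512]
tcp_rot: [[1.0, 0.004, 0.0], [0.004, -1.0, 0.001], [0.0, -0.001, -1.0]]
ft_force: [-1.0, -0.5, -1.9]
finger_gap: 0.175
```

```bash
python3 st.py
python3 - <<'E'
from ring import *
im,d=vision.camera("scene"); cv2.imwrite("pics/scene14.png",im[:,:,::-1]); np.save("scene14.npy",d)
crop("pics/scene14.png",195,230,295,310,8,"pics/s14.png")
im,d=vision.camera("top"); cv2.imwrite("pics/top14.png",im[:,:,::-1]); crop("pics/top14.png",235,110,385,240,5,"pics/t14.png")
E
```

```text
{'clock': 19.9333, 'q': [0.461, 0.407, -0.1762, 0.9868, 0.0008, 2.0282], 'tcp_pos': [0.5116, 0.2542, 0.2512], 'tcp_rot': [[1.0, 0.0036, 0.0003], [0.0036, -1.0, 0.001], [0.0003, -0.001, -1.0]], 'ft_force': [-1.0024, -0.5136, -1.9082], 'moment': [-0.045, -0.0435, 0.0243], 'finger_gap': 0.1747}
```

View pics/s14.png

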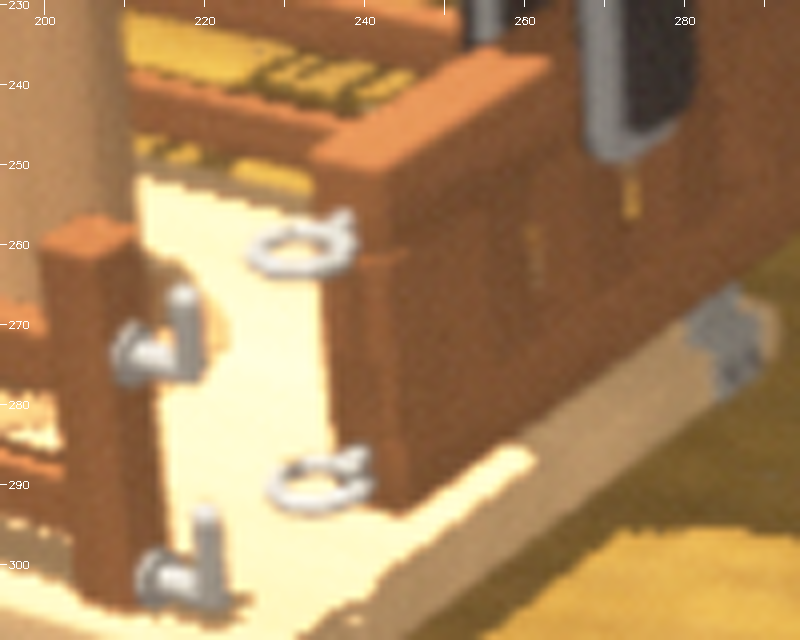

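View pics/t14.png

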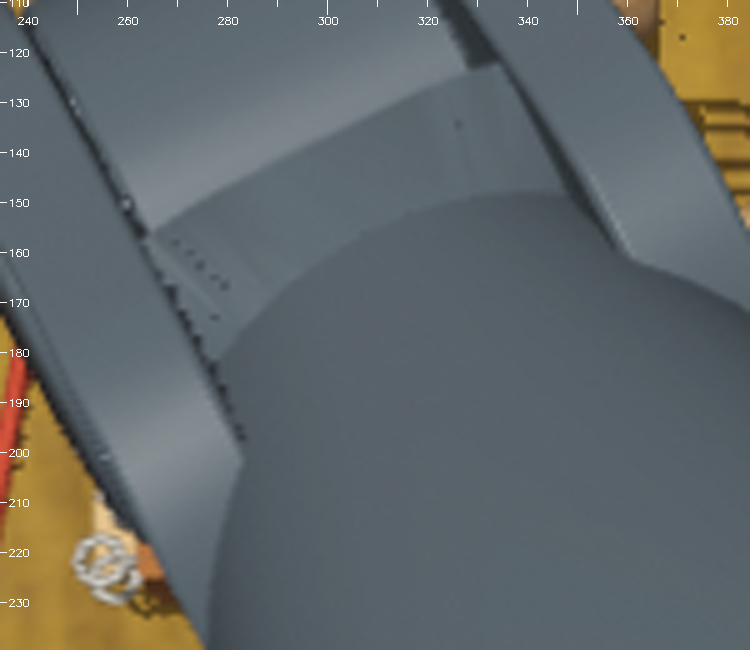

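In the scene view the eyes are at (232,260) and (234,289), just in front of the pins at (217,266) and (220,294). The top view now also shows the rings, at about (255,221) and (258,225). Measuring in both cameras.

Run:
```python
from ring import *
W=cloud("scene",np.load("scene14.npy"))
zg=.2512-.2178; print("zg",zg)
print("upper",ringfit(W,(224,241,254,267),zg+.0565,.332)); print("lower",ringfit(W,(226,243,283,295),zg+.0125,.332))
for b,lo,hi in (((212,221,263,275),.066,.0785),((215,224,291,303),.026,.0365)):
    q,r=pinfit(W,b,lo,hi); print("pin",r,q[:,2].max())
a=cv2.imread("pics/top14.png")[205:240,240:275]; b=cv2.imread("pics/top10.png")[190:225,240:275]
f=lambda i:cv2.resize(i,None,fx=11,fy=11,interpolation=cv2.INTER_CUBIC)
cv2.imwrite("pics/t14b.png",np.hstack([f(a),f(b)]))
print(proj("top",[[.5367,.3392,.078],[.5367,.3392,.036],[.5367,.3392,.059]]))
```

```text
zg 0.033399999999999985
upper (array([0.5093, 0.3389, 0.0074]), np.float64(0.0012664568829113165), 68)
lower (array([0.5093, 0.3388, 0.0074]), np.float64(0.0012764350255411018), 70)
pin (array([0.5353, 0.3379, 0.003 ]), np.float64(0.000939104125152309), 41) 0.07769952003824974
pin (array([0.535 , 0.3385, 0.003 ]), np.float64(0.0010278184233114105), 31) 0.03572505530861265
[[254.65   208.6147]
 [257.3385 212.6342]
 [255.8959 210.4776]]
```

View pics/t14b.png

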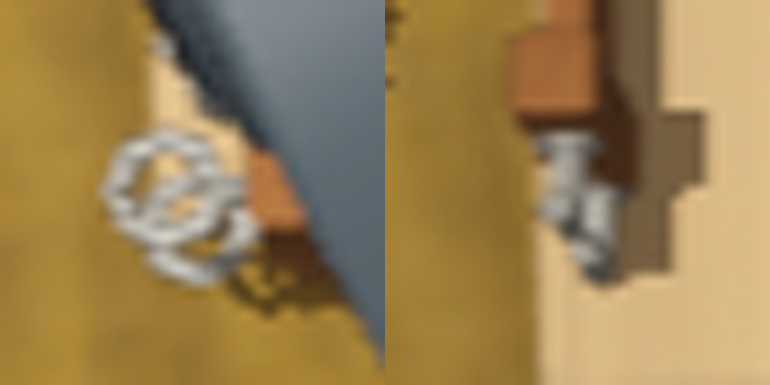

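Run:
```python
from ring import *
print("ring u",atz("top",254.1,221.6,.0905),"ring l",atz("top",258.0,225.5,.0465)); print("pin",atz("top",254.5,208.6,.078),atz("top",257.5,212.8,.036))
# scene pixel based
for u,v,z in ((232.2,260.2,.0894),(234.4,288.9,.0454),(217.5,265.9,.078),(220.4,293.5,.036)): print(atz("scene",u,v,z))
```

```text
ring u [0.5122 0.3387 0.0905] ring l [0.5118 0.3369 0.0465]
pin [0.5367 0.3395 0.078 ] [0.5364 0.3389 0.036 ]
[0.5117 0.3355 0.0894]
[0.5128 0.3348 0.0454]
[0.5341 0.3404 0.078 ]
[0.5332 0.3409 0.036 ]
```

arm_command([
  {"tx": 0.006, "ty": 0, "tz": 0, "ax": 0, "ay": 0, "az": 0, "grip": 5},
  {"tx": 0.012, "ty": 0.0005, "tz": 0, "ax": 0, "ay": 0, "az": 0, "grip": 5},
  {"tx": 0.018, "ty": 0.0005, "tz": 0, "ax": 0, "ay": 0, "az": 0, "grip": 5},
  {"tx": 0.0245, "ty": 0.0005, "tz": 0, "ax": 0, "ay": 0, "az": 0, "grip": 5},
  {"tx": 0.0245, "ty": 0.0005, "tz": -0.003, "ax": 0, "ay": 0, "az": 0, "grip": 5},
  {"tx": 0.0245, "ty": 0.0005, "tz": -0.006, "ax": 0, "ay": 0, "az": 0, "grip": 5},
  {"tx": 0.0245, "ty": 0.0005, "tz": -0.006, "ax": 0, "ay": 0, "az": 0, "grip": 5},
  {"tx": 0.0245, "ty": 0.0005, "tz": -0.006, "ax": 0, "ay": 0, "az": 0, "grip": 5},
])

```text
clock: 20.7
tcp_pos: [0.536, 0.2547, 0.2447]
tcp_rot: [[1.0, 0.004, -0.0], [0.004, -1.0, 0.001], [-0.0, -0.001, -1.0]]
ft_force: [0.3, 0.1, -1.9]
finger_gap: 0.173
```

```bash
python3 st.py
python3 - <<'E'
from ring import *
im,d=vision.camera("scene"); cv2.imwrite("pics/scene15.png",im[:,:,::-1]); np.save("scene15.npy",d)
crop("pics/scene15.png",195,240,265,305,11,"pics/s15.png")
im,d=vision.camera("top"); cv2.imwrite("pics/top15.png",im[:,:,::-1]); crop("pics/top15.png",235,185,285,235,11,"pics/t15.png")
E
```

```text
{'clock': 20.7, 'q': [0.4434, 0.4468, -0.1281, 0.9959, 0.0007, 2.0105], 'tcp_pos': [0.536, 0.2547, 0.2447], 'tcp_rot': [[1.0, 0.0038, -0.0003], [0.0038, -1.0, 0.0007], [-0.0003, -0.0007, -1.0]], 'ft_force': [0.3395, 0.0813, -1.866], 'moment': [-0.0296, 0.0297, 0.0404], 'finger_gap': 0.1733}
```

View pics/s15.png

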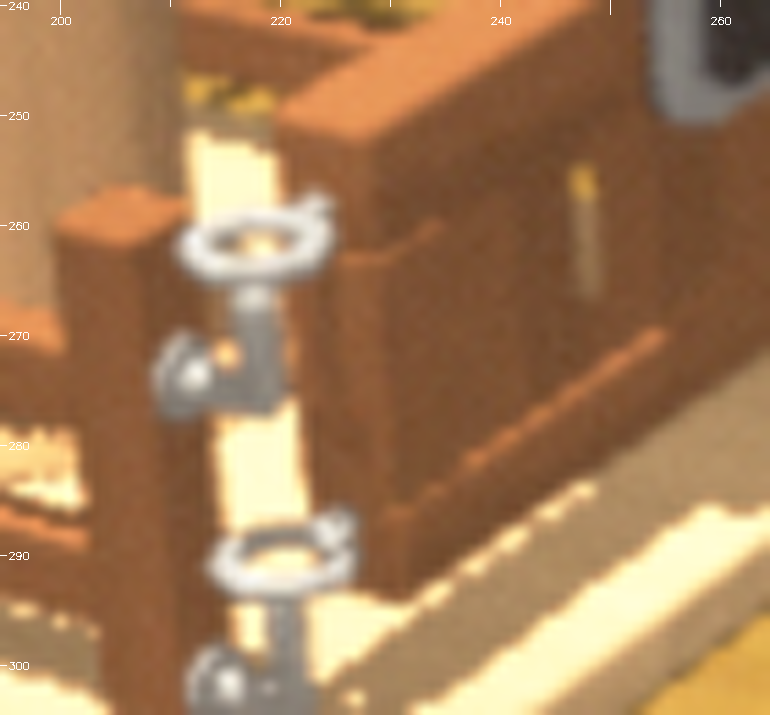

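View pics/t15.png

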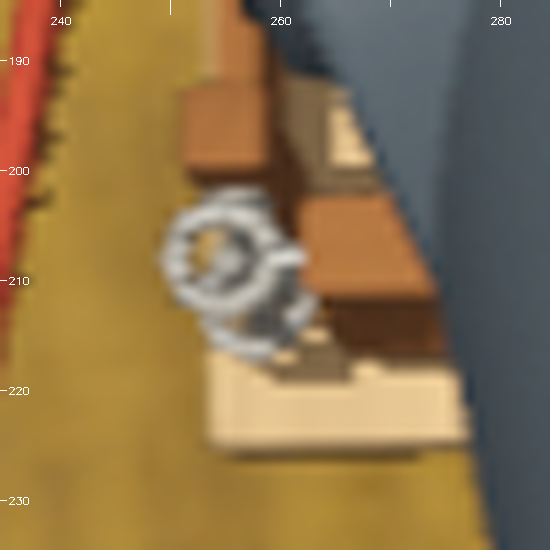

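Both views show the eyes over the pins. In the top view the upper ring at (254.4,207.5) encloses the tip at (255.2,208), about 1 mm right of centre. I'll nudge it 0.7 mm and lower carefully, watching the force.

arm_command([
  {"tx": 0, "ty": -0.0007, "tz": 0, "ax": 0, "ay": 0, "az": 0, "grip": 5},
  {"tx": 0, "ty": -0.0007, "tz": -0.002, "ax": 0, "ay": 0, "az": 0, "grip": 5},
  {"tx": 0, "ty": -0.0007, "tz": -0.004, "ax": 0, "ay": 0, "az": 0, "grip": 5},
  {"tx": 0, "ty": -0.0007, "tz": -0.005, "ax": 0, "ay": 0, "az": 0, "grip": 5},
  {"tx": 0, "ty": -0.0007, "tz": -0.005, "ax": 0, "ay": 0, "az": 0, "grip": 5},
])

```text
clock: 21.22
tcp_pos: [0.5362, 0.2541, 0.2398]
tcp_rot: [[1.0, 0.004, 0.0], [0.004, -1.0, 0.001], [0.0, -0.001, -1.0]]
ft_force: [0.3, -0.1, -1.9]
finger_gap: 0.172
```

arm_command([
  {"tx": 0, "ty": 0, "tz": -0.001, "ax": 0, "ay": 0, "az": 0, "grip": 5},
  {"tx": 0, "ty": 0, "tz": -0.002, "ax": 0, "ay": 0, "az": 0, "grip": 5},
  {"tx": 0, "ty": 0, "tz": -0.003, "ax": 0, "ay": 0, "az": 0, "grip": 5},
  {"tx": 0, "ty": 0, "tz": -0.003, "ax": 0, "ay": 0, "az": 0, "grip": 5},
])

```text
clock: 21.55
tcp_pos: [0.5363, 0.2541, 0.2369]
tcp_rot: [[1.0, 0.004, 0.0], [0.004, -1.0, 0.001], [0.0, -0.001, -1.0]]
ft_force: [-1.2, -0.6, -1.0]
finger_gap: 0.176
```

```bash
python3 st.py
python3 - <<'E'
from ring import *
im,d=vision.camera("scene"); cv2.imwrite("pics/scene16.png",im[:,:,::-1]); np.save("scene16.npy",d)
crop("pics/scene16.png",195,240,265,305,11,"pics/s16.png")
im,d=vision.camera("top"); cv2.imwrite("pics/top16.png",im[:,:,::-1]); crop("pics/top16.png",235,185,285,235,11,"pics/t16.png")
E
```

```text
{'clock': 21.55, 'q': [0.4424, 0.4532, -0.1396, 0.9772, 0.0007, 2.0094], 'tcp_pos': [0.5363, 0.2541, 0.2369], 'tcp_rot': [[1.0, 0.0037, 0.0005], [0.0037, -1.0, 0.0009], [0.0005, -0.0009, -1.0]], 'ft_force': [-1.1854, -0.6377, -0.9651], 'moment': [-0.012, -0.0002, 0.0078], 'finger_gap': 0.1757}
```

View pics/s16.png

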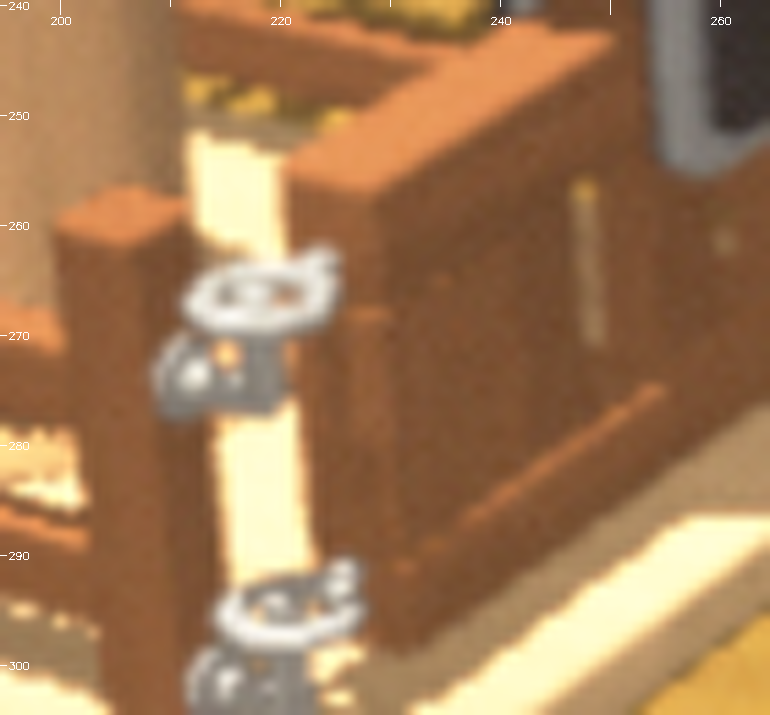

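View pics/t16.png

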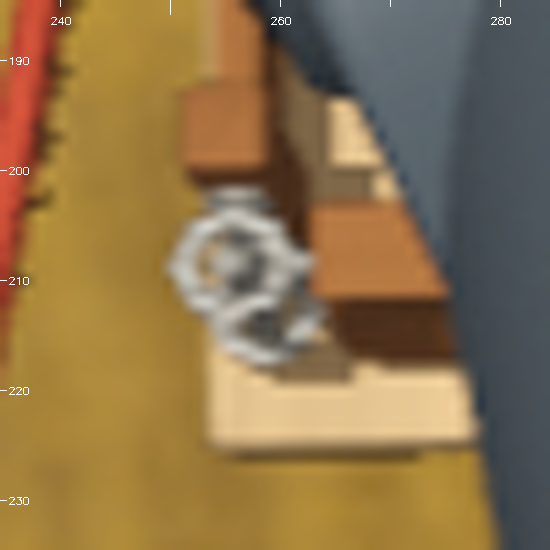

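Both pin tips now show inside their rings (scene (217.5,266) and (219.5,294)) and there is no hard contact. Lowering the rest.

arm_command([
  {"tx": 0, "ty": 0, "tz": -0.001, "ax": 0, "ay": 0, "az": 0, "grip": 5},
  {"tx": 0, "ty": 0, "tz": -0.002, "ax": 0, "ay": 0, "az": 0, "grip": 5},
  {"tx": 0, "ty": 0, "tz": -0.003, "ax": 0, "ay": 0, "az": 0, "grip": 5},
  {"tx": 0, "ty": 0, "tz": -0.003, "ax": 0, "ay": 0, "az": 0, "grip": 5},
])

```text
clock: 21.98
tcp_pos: [0.5362, 0.2541, 0.234]
tcp_rot: [[1.0, 0.004, 0.0], [0.004, -1.0, 0.001], [0.0, -0.001, -1.0]]
ft_force: [0.3, -0.2, -1.9]
finger_gap: 0.178
```

arm_command([
  {"tx": 0, "ty": 0, "tz": -0.001, "ax": 0, "ay": 0, "az": 0, "grip": 5},
  {"tx": 0, "ty": 0, "tz": -0.002, "ax": 0, "ay": 0, "az": 0, "grip": 5},
  {"tx": 0, "ty": 0, "tz": -0.003, "ax": 0, "ay": 0, "az": 0, "grip": 5},
  {"tx": 0, "ty": 0, "tz": -0.003, "ax": 0, "ay": 0, "az": 0, "grip": 5},
])

```text
clock: 22.32
tcp_pos: [0.5362, 0.2541, 0.2309]
tcp_rot: [[1.0, 0.004, 0.0], [0.004, -1.0, 0.001], [0.0, -0.001, -1.0]]
ft_force: [-0.3, -0.9, -1.2]
finger_gap: 0.178
```

```bash
python3 st.py
python3 - <<'E'
from ring import *
im,d=vision.camera("scene"); cv2.imwrite("pics/scene17.png",im[:,:,::-1]); np.save("scene17.npy",d)
crop("pics/scene17.png",190,220,300,310,7,"pics/s17.png")
W=cloud("scene",d); q=W[235:262,218:262].reshape(-1,3); q=q[(abs(q[:,0]-.535)<.01)&(q[:,2]>.06)&(q[:,2]<.1)]; print("rail top",np.percentile(q[:,2],[50,75,90]))
E
```

```text
{'clock': 22.3167, 'q': [0.4423, 0.4585, -0.1478, 0.9636, 0.0007, 2.0094], 'tcp_pos': [0.5362, 0.2541, 0.2309], 'tcp_rot': [[1.0, 0.0037, 0.0004], [0.0037, -1.0, 0.001], [0.0004, -0.001, -1.0]], 'ft_force': [-0.3229, -0.9258, -1.2468], 'moment': [-0.033, -0.0547, -0.0043], 'finger_gap': 0.1778}
rail top [0.0804 0.0814 0.0836]
```

View pics/s17.png

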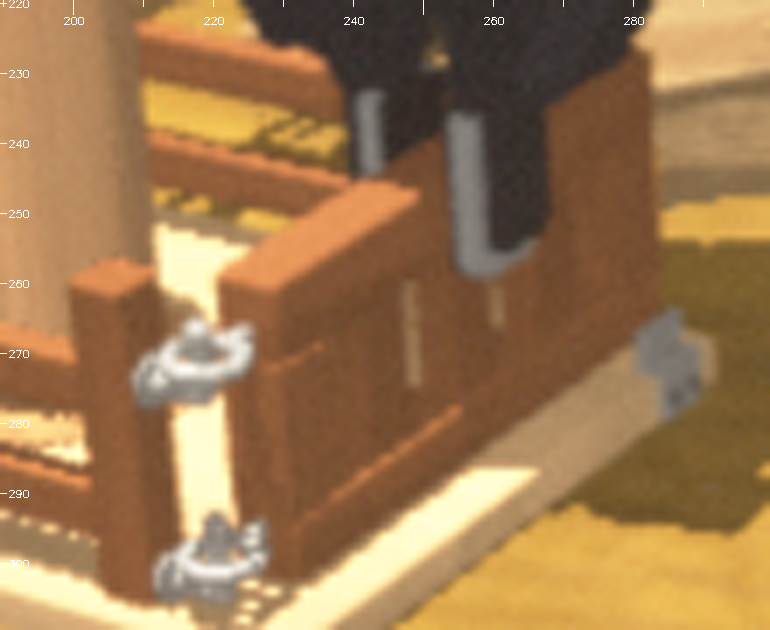

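The pins stand through both eyes, at (218,268) and (221,297). The free end is behind the keeper at (286,272). One more millimetre to seat it.

arm_command([
  {"tx": 0, "ty": 0, "tz": -0.0005, "ax": 0, "ay": 0, "az": 0, "grip": 5},
  {"tx": 0, "ty": 0, "tz": -0.001, "ax": 0, "ay": 0, "az": 0, "grip": 5},
  {"tx": 0, "ty": 0, "tz": -0.001, "ax": 0, "ay": 0, "az": 0, "grip": 5},
])

```text
clock: 22.62
tcp_pos: [0.5363, 0.2541, 0.2301]
tcp_rot: [[1.0, 0.004, 0.001], [0.004, -1.0, 0.001], [0.001, -0.001, -1.0]]
ft_force: [-0.5, 0.4, -1.7]
finger_gap: 0.177
```

arm_command([
  {"tx": 0, "ty": 0, "tz": -0.0005, "ax": 0, "ay": 0, "az": 0, "grip": 5},
  {"tx": 0, "ty": 0, "tz": -0.001, "ax": 0, "ay": 0, "az": 0, "grip": 5},
  {"tx": 0, "ty": 0, "tz": -0.001, "ax": 0, "ay": 0, "az": 0, "grip": 5},
])

```text
clock: 22.87
tcp_pos: [0.5364, 0.2542, 0.2298]
tcp_rot: [[1.0, 0.004, 0.001], [0.004, -1.0, 0.002], [0.001, -0.002, -1.0]]
ft_force: [-1.0, -0.7, 4.6]
finger_gap: 0.172
```

Seated (+6 N). I'll ease off, open slowly and retreat straight up.

arm_command([
  {"tx": 0, "ty": 0, "tz": 0.0005, "ax": 0, "ay": 0, "az": 0, "grip": 5},
  {"tx": 0, "ty": 0, "tz": 0.0005, "ax": 0, "ay": 0, "az": 0, "grip": 19},
  {"tx": 0, "ty": 0, "tz": 0.0005, "ax": 0, "ay": 0, "az": 0, "grip": 22},
  {"tx": 0, "ty": 0, "tz": 0.0005, "ax": 0, "ay": 0, "az": 0, "grip": 28},
  {"tx": 0, "ty": 0, "tz": 0.0005, "ax": 0, "ay": 0, "az": 0, "grip": 35},
  {"tx": 0, "ty": 0, "tz": 0.0005, "ax": 0, "ay": 0, "az": 0, "grip": 42},
  {"tx": 0, "ty": 0, "tz": 0.0005, "ax": 0, "ay": 0, "az": 0, "grip": 45},
  {"tx": 0, "ty": 0, "tz": 0.0005, "ax": 0, "ay": 0, "az": 0, "grip": 45},
  {"tx": 0, "ty": 0, "tz": 0.005, "ax": 0, "ay": 0, "az": 0, "grip": 45},
  {"tx": 0, "ty": 0, "tz": 0.015, "ax": 0, "ay": 0, "az": 0, "grip": 45},
  {"tx": 0, "ty": 0, "tz": 0.03, "ax": 0, "ay": 0, "az": 0, "grip": 45},
  {"tx": 0, "ty": 0, "tz": 0.05, "ax": 0, "ay": 0, "az": 0, "grip": 45},
])

```text
clock: 23.87
tcp_pos: [0.536, 0.254, 0.2795]
tcp_rot: [[1.0, 0.004, -0.001], [0.004, -1.0, 0.0], [-0.001, -0.0, -1.0]]
ft_force: [-0.2, 0.2, -0.7]
finger_gap: 0.445
```

```bash
python3 st.py
python3 - <<'E'
from ring import *
im,d=vision.camera("scene"); cv2.imwrite("pics/scene18.png",im[:,:,::-1]); crop("pics/scene18.png",150,170,310,320,5,"pics/s18.png")
E
```

```text
{'clock': 23.8667, 'q': [0.4423, 0.4188, -0.0764, 1.0761, 0.0007, 2.0093], 'tcp_pos': [0.536, 0.254, 0.2795], 'tcp_rot': [[1.0, 0.0038, -0.0008], [0.0038, -1.0, 0.0004], [-0.0008, -0.0004, -1.0]], 'ft_force': [-0.161, 0.2449, -0.6786], 'moment': [-0.0353, -0.0226, -0.0537], 'finger_gap': 0.4452}
```

View pics/s18.png

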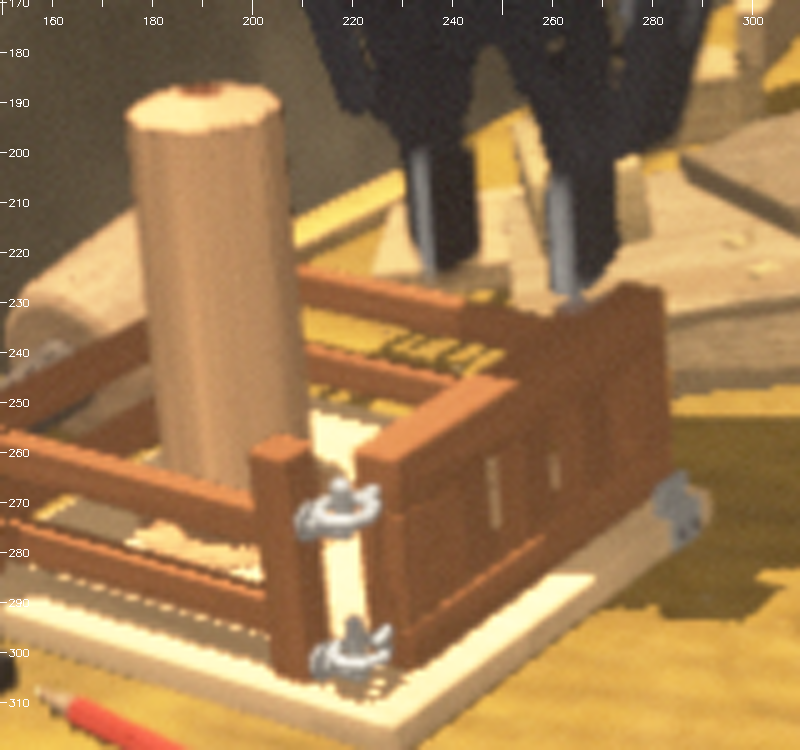

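The gate hangs on both pins and the blank still stands. I'll move up and back, clear of everything, then check with the top camera.

arm_command([
  {"tx": 0, "ty": 0, "tz": 0.02, "ax": 0, "ay": 0, "az": 0, "grip": 45},
  {"tx": 0, "ty": 0, "tz": 0.05, "ax": 0, "ay": 0, "az": 0, "grip": 45},
  {"tx": -0.02, "ty": -0.01, "tz": 0.08, "ax": 0, "ay": 0, "az": 0, "grip": 45},
  {"tx": -0.05, "ty": -0.03, "tz": 0.1, "ax": 0, "ay": 0, "az": 0, "grip": 45},
  {"tx": -0.08, "ty": -0.06, "tz": 0.12, "ax": 0, "ay": 0, "az": 0, "grip": 45},
  {"tx": -0.11, "ty": -0.09, "tz": 0.12, "ax": 0, "ay": 0, "az": 0, "grip": 45},
  {"tx": -0.14, "ty": -0.12, "tz": 0.12, "ax": 0, "ay": 0, "az": 0, "grip": 45},
  {"tx": -0.16, "ty": -0.15, "tz": 0.12, "ax": 0, "ay": 0, "az": 0, "grip": 45},
  {"tx": -0.17, "ty": -0.18, "tz": 0.12, "ax": 0, "ay": 0, "az": 0, "grip": 45},
  {"tx": -0.17, "ty": -0.2, "tz": 0.12, "ax": 0, "ay": 0, "az": 0, "grip": 45},
  {"tx": -0.17, "ty": -0.2, "tz": 0.12, "ax": 0, "ay": 0, "az": 0, "grip": 45},
  {"tx": -0.17, "ty": -0.2, "tz": 0.12, "ax": 0, "ay": 0, "az": 0, "grip": 45},
])

```text
clock: 24.92
tcp_pos: [0.3661, 0.0534, 0.4003]
tcp_rot: [[1.0, 0.001, 0.003], [0.001, -1.0, 0.002], [0.003, -0.002, -1.0]]
ft_force: [0.4, 1.1, -0.3]
finger_gap: 0.452
```

```bash
python3 st.py; python3 bl.py .636 .267 .082 19
python3 - <<'E'
from ring import *
crop("pics/top19.png",215,100,405,240,4,"pics/t19.png"); crop("pics/scene19.png",150,170,310,320,5,"pics/s19.png")
W=cloud("scene",np.load("scene19.npy")); Wt=cloud("top",np.load("top19.npy"))
for n,w,b in (("top",Wt,(250,345,195,235)),("scene",W,(215,285,220,262))):
    x0,x1,y0,y1=b; q=w[y0:y1,x0:x1].reshape(-1,3); q=q[(q[:,2]>.0765)&(q[:,2]<.084)&(abs(q[:,0]-.536)<.012)&(q[:,1]<.328)&(q[:,1]>.18)]; c=q.mean(0); e=np.linalg.svd((q-c)[:,:2],full_matrices=False)[2][0]; print(n,"gate top",len(q),c,np.median(q[:,2]),np.degrees(np.arctan2(*e[::-1])),q[:,1].min(),q[:,1].max())
E
```

```text
{'clock': 24.9167, 'q': [0.1445, -0.0286, -0.3328, 1.2635, 0.0012, 1.714], 'tcp_pos': [0.3661, 0.0534, 0.4003], 'tcp_rot': [[1.0, 0.0012, 0.0029], [0.0012, -1.0, 0.0016], [0.0029, -0.0016, -1.0]], 'ft_force': [0.4352, 1.1266, -0.2824], 'moment': [-0.0244, -0.0254, 0.0602], 'finger_gap': 0.4522}
1817 fit [0.63777529 0.26592689] [ 0.97410088 -1.37392957]
top pts 594 [0.63759718 0.26431322 0.1492943 ] 0.154312647669316
top gate top 744 [0.5368 0.2555 0.0806] 0.08072592895851369 -89.86462580886382 0.1852860181976937 0.324837692859553
scene gate top 494 [0.5332 0.2609 0.0794] 0.0795688956272097 90.19528941633506 0.18482184314708694 0.32551060271855414
```

View pics/t19.png

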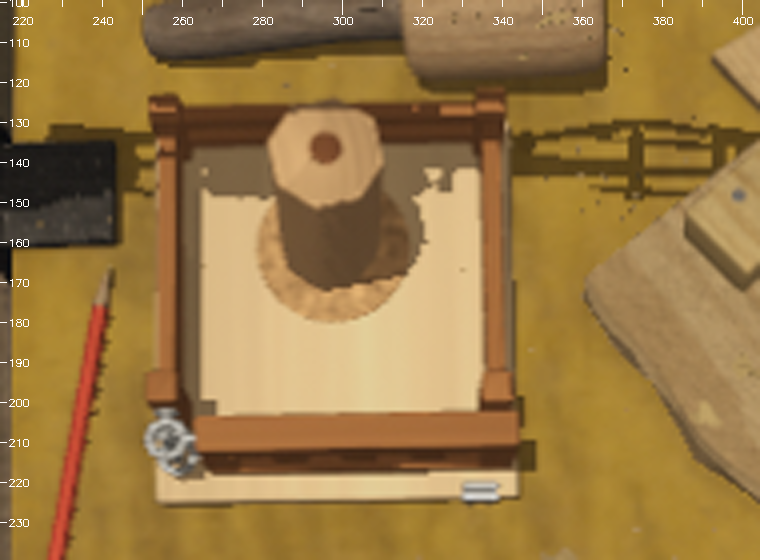

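View pics/s19.png

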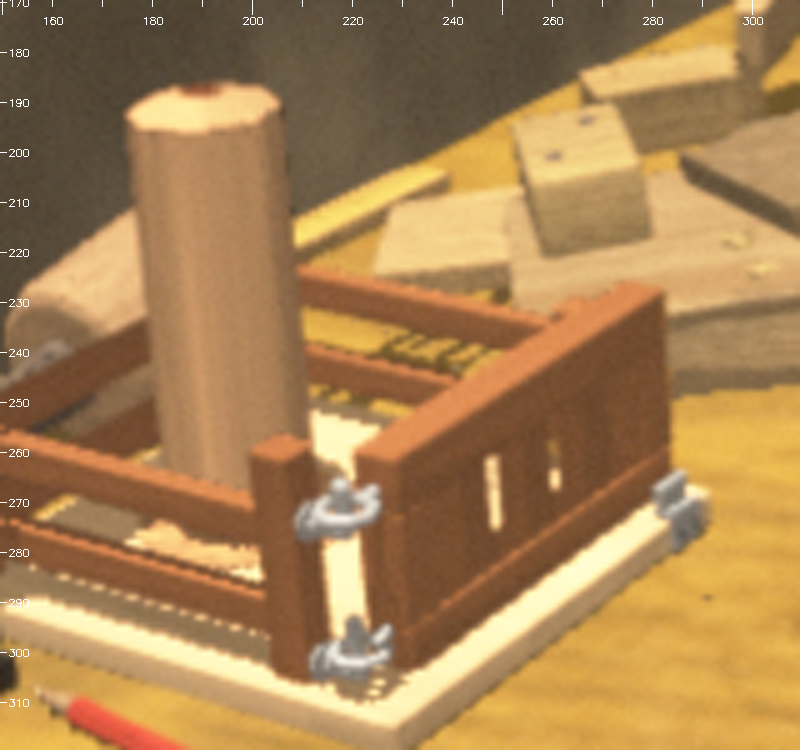

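View pics/scene19.png

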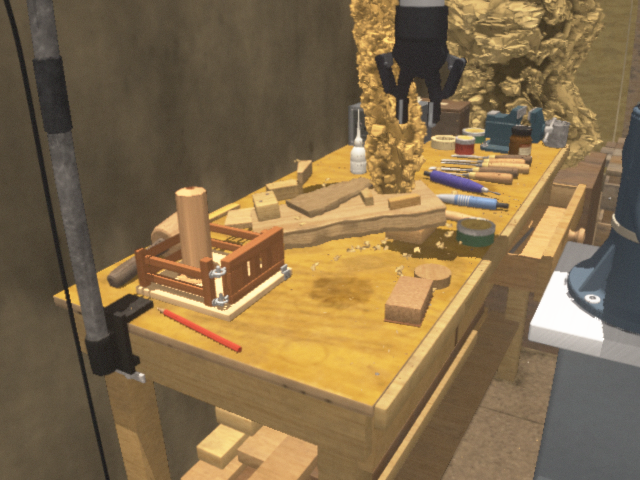

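The gate's top is 79.6–80.6 mm up, so it is fully home. It is parallel to the front within 0.3°, with its free end behind the keeper at (286,272). The blank stands about 2 mm from the pad centre, tilted under 2°, and the block is where it was. Handing in.

Run:
```python
from plant import env
print(env.close_job())
```

```text
the job is handed in; nothing more can be done
None
```

The blank stands heavy end down on the cork disc and the gate hangs shut on both hinge pins. I handed the job in at about 25 s of the 72 s allowed.

- **Feeling the blank:** Lifted at its middle, the moment about x was −0.18 N m with about 4 N of weight, so the left (+y) end is heavy. The second lift, after laying it down and letting go, agreed: −1.16 N m against −0.40 N m for the empty tilted tool.
- **Standing the blank:** I regripped it leaning 30° toward the light end, stood it on the pad and released it on contact. At the last check its axis was about 2 mm from the pad centre and tilted under 2°, rocking slightly.
- **Hanging the gate:** I brought it in about 22 mm above home, lined up the eyes in both cameras and lowered it until it touched. At the last check its top was 79.6–80.6 mm up (home is 80), parallel to the pen's front within about 0.3°. Both pins showed through the eyes, and the free end was behind the keeper.
- **Other things:** The sanding block and the rest of the bench looked untouched in the last pictures, and the robot was clear of everything.

The two cameras disagreed by 2–5 mm in places, beyond the roughly 2 mm calibration error. The gate's top centre read y 0.2555 from the top camera and 0.2609 from the scene camera. The eye-to-pin estimates while hanging the gate also differed by a few millimetres, so I went by close-up views of the pins inside the eyes.

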